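# Show a guitar pickup to the inspection camera

## Task

On the guitar maker's bench, swing the brass hasp off the lid of the wooden parts case until it leans over past upright towards the outside, and only then raise the lid, well past upright, so that it stays open. Take out the chrome pickup and hold it still in the air, poles up, over the tilted lens of the blue inspection camera: its underside 10 cm from the glass and centred on the lens's line of sight, the pickup tilted so that its underside squarely faces the lens, its long side in line with the long side of the camera's head. Finish while still holding it there in the gripper, and leave the black pickup and the other things on the bench where they are.

Things in the scene. Friction and masses are not known exactly. Their poses are not given: they have to be found in the camera images.
- case: Dark wooden parts case fixed to the bench, 160 mm (its x, front to back) by 250 mm (its y) by 55 mm high without the lid, walls 6 mm, green inner floor 12 mm above its underside; closed lid top 63 mm above its underside. Origin: centre of its underside, z up. The front (hasp and lid pull) faces its -x, roughly towards the robot; the lid's hinge is along its +x rim. The yaw differs from run to run.
- hasp (a joint): Brass hasp, 28 mm wide (y), 48 mm long, hinged on the case's front wall at its y = +60 mm, hinge axis along the case's y. 0 rad: it lies flat over the lid's catch, pointing to the case's +x; it grows as the hasp swings up and over towards the case's front (-x), 1.57 = upright, stop at 2.4. Light friction: it stays wherever it is left, and a pull of about 1.5 N moves it.
- hasp_pull (a point): Centre of the hasp's pull: a brass barrel 12 mm in diameter and 24 mm long, axis along the case's y, on a 10 mm wide neck; pinch it across its two ends (fingers closing along the case's y): it can turn between the pads. From the hasp's hinge it lies 42 mm along the hasp and 28 mm off it (above it when shut). The barrel's centre is about 31 mm above the closed lid's top.
- hasp_hinge (a point): Centre of the hasp's hinge pin, at case x = -85, y = +60, z = 66 mm.
- lid (a joint): Brown wooden lid, 8 mm thick, hinged along the case's far (+x) rim. 0 rad = shut, 1.57 = upright, stop at 2.0. A stiff hinge: it stays wherever it is left; about 3 N at the pull moves it. The hasp does not physically block it in this model, so swing the hasp off first.
- lid_pull (a point): Centre of the lid's dark steel pull: a barrel 12 mm in diameter and 24 mm long, axis along the case's y, on a 10 mm wide neck, at case y = -50 mm; pinch it across its two ends (fingers closing along the case's y): it can turn between the pads as the lid swings. From the lid's hinge line it lies 148 mm along the lid (12 mm from its front edge) and 38 mm off the lid's underside (30 mm above the lid's top when shut).
- lid_hinge (a point): Middle of the lid's hinge line, at case x = +80, y = 0, z = 55 mm; the line runs along the case's y.
- pickup: Chrome (bright metal) guitar pickup, the one to show: cover 70 mm (its x) by 38 mm (its y), 24 mm high in all, flat brass base with two 7 mm ears (16 mm wide, 3 mm thick) at the x ends, six dark pole screws in a row on top; 0.11 kg, mass varies by a quarter. Origin: centre of its underside, z up through the poles. It lies poles up on the case's inner floor, its x roughly along the case's x, in the left or the right half of the case (it varies). Grip it across the 38 mm.
- pickup_black: The same pickup with a black plastic cover, in the other half of the case, about 120 mm away. Leave it alone.
- camera: Inspection camera's stand, fixed: dark base plate 110 by 100 mm, 12 mm thick, with a post. Origin: centre of its underside. Its -x side faces roughly towards the robot; place and yaw vary.
- camera_head: Blue camera head on the stand, 92 mm (its x, the long side) by 50 mm (its y) by 34 mm, with a black lens 36 mm in diameter between two white light bars. Origin: centre of the lens's glass, the foremost point, 105 mm above the bench. Its z is the line of sight, out of the lens: 25 degrees (0.436 rad) off straight up, leaning to the stand's -x side. Its y is level.
- glue: White glue bottle, 36 mm diameter, 105 mm tall, standing. Bystander. Origin: centre of its underside.
- lacquer: Amber jar with a dark cap, 60 mm diameter, 70 mm tall, standing. Bystander. Origin: centre of its underside.
- screwdriver: Screwdriver with a yellow handle, lying. Bystander.
- sander: Cork sanding block 110 by 55 by 30 mm. Bystander. Origin: centre of its underside.
- file: Steel file with a wooden handle, 235 mm long, lying. Bystander.
- cup: Blue cup, 68 mm diameter, 70 mm tall. Bystander. Origin: centre of its underside.
Not all that is in view belongs to the job. What is shaped like the camera but pink or purple is not meant.

How it is judged:
By the outcome, as a careful person would: the job done as asked, in the order asked, and still so for the second after the job is handed in, while the arm keeps its last pose, push and grip.
It also fails if it takes over 61 s, if anything falls off the work surface, if the arm or the gripper's body presses on something with over 40 N, if the wrist force passes 120 N, or if a joint passes its speed limit or range.

## Robot

A 6-joint arm with a two-finger parallel gripper is mounted at the origin on the work surface. World frame = base frame: x ahead of the robot, y to its left, z up, the work surface at z = 0. Lengths are in mm, angles in rad, forces in N, time in s.
With the tool pointing down it reaches from about 400 to 925 mm from the base axis. Payload 12.5 kg.
Tool frame: the origin (TCP) lies at the very end of the fingers, on their centre line; the grasp point (between the pads) lies 19 mm behind it; x points along the fingers, z is the direction in which the jaws open and shut, and the axes are right-handed (so a half turn about x gives the same grasp; the last joint's range is limited). The gripper opens to 95 mm and grips with 3 to 60 N. Pads are 20 mm wide; open, the fingers measure 119 mm over their backs; the gripper's body (75 mm by 180 mm) begins 59 mm behind the grasp point.
Start: joints at [-1.369, 0.491, 1.559, -0, 1.092, -0.106], TCP at [189.375, -595.641, 179.861] pointing down, gripper open.
Joint ranges: [-3.1, 3.1], [-0.84, 2.19], [0.05, 2.79], [-1.13, 4.28], [0.06, 2.93], [-2.69, 2.69]. Speed limits (rad/s): [2.22, 2.22, 2.79, 3.14, 3.14, 3.14].

## Interface

Orientations are given as [roll, pitch, yaw] about the fixed x, y, z axes, in that order (R = Rz(yaw) Ry(pitch) Rx(roll)).
In Python, from cell import env gives the robot as it stands. The module is installed in compiled form; this text tells all that it offers.
- The arm moves only by the shell command python3 -m pendant 'ROWS'. ROWS is JSON, one flat list of numbers, 5 for each row, row after row: the shift along the tool's x, y, z normalised to -1 to 1, where 1 is 0.03 m, then the turn about the tool's x normalised to -1 to 1, where 1 is 0.5 rad, then the opening, from 0 (shut) to 1 (fully open). A call has 1 to 5 rows; each row shifts and turns the pose as measured when the row begins, along the tool's axes as they then stand; what a row does not reach is not made up. A row lasts 1/8 s, in which the tool goes at most 62.5 mm and 10.7 degrees, less where a joint would pass 70% of its speed; a pose out of reach is approached as far as the arm can. A call with a number of a shift or a turn outside -1 to 1 is refused whole. A call with a gripper value outside its range is refused whole. The fingers move at their own pace and stop on an object; the grip force is fixed at half the most. Time passes only in rows, so rows that do not move let the fingers close. It gives the time, the measured TCP pose, the force and the opening at its end, in the units of the state.
- env.state(): the state, without advancing time (a new reading comes with each control period).
- env.read_camera(name): name is "scene" or "top" or "wrist"; returns (picture, depth): 400x640x3 uint8, blue, green, red; 400x640 float32, mm along the optical axis (not along the pixel's ray), 0 where there is no reading.
- env.camera_info(name): a dict with "fx", "fy", "cx", "cy" (pixels), "position" and "orientation" of the camera in the world. Camera axes: x right, y down, z forward; pixel columns grow to the right and rows downward; lengths in mm; the calibration is good to about 2 mm. A picture is of the moment at which its call begins: read the wrist's pose just before it. camera_info takes no time and is no camera call; for the wrist camera it gives the pose at the moment of the call.
- env.job_done(): hands the job in, once; it reports no verdict.
The state is a dict: "t": time; "joints": joint angles; "qvel": joint speeds; "tau": joint torques, N m; "eef_pos": TCP position; "tcp_rot": TCP orientation; "ft_force": force on the tool from outside, world axes, zero at the start; "moment": the same for the moment, N m; "opening": opening from 0.0 (shut) to 1.0 (fully open).
Only numpy, scipy, OpenCV 4.12 (cv2) and the standard library are available. Lean on these libraries where they do the work, as an engineer would, in place of code of your own. Each camera call takes 0.05 s, during which the arm holds its last target. There are 200 camera calls.

## Working session

There is one attempt and no reset: what is moved stays moved. The work goes in short steps, Python scripts to look and compute and a shell command to move; the robot and the scene stay as the last step left them, time stands still between calls to the robot, and variables do not carry over. Pictures are saved under pics/ and viewed, and the job is handed in when it is done.

```bash
mkdir -p pics
cat > h.py <<'E'
import numpy as np, cv2, pickle
from cell import env
from scipy.spatial.transform import Rotation as R
def R_of(o):
    o=np.array(o,float)
    if o.shape==(3,3): return o
    if o.size==4: return R.from_quat(o).as_matrix()
    return R.from_euler('xyz',o).as_matrix()
def snap(n,tag):
    info=env.camera_info(n); im,d=env.read_camera(n)
    cv2.imwrite(f'pics/{tag}.png',im); pickle.dump((info,im,d),open(f'pics/{tag}.pkl','wb')); return info,im,d
def load(tag): return pickle.load(open(f'pics/{tag}.pkl','rb'))
def ray(info,u,v):
    r=R_of(info['orientation'])@np.array([(u-info['cx'])/info['fx'],(v-info['cy'])/info['fy'],1.0]); return np.array(info['position'],float),r
def onz(info,u,v,z):
    p,r=ray(info,u,v); return p+r*(z-p[2])/r[2]
def pt(info,d,u,v):
    p,r=ray(info,u,v); return p+r*d[int(v),int(u)]
def cloud(info,d):
    v,u=np.mgrid[0:d.shape[0],0:d.shape[1]]
    c=np.stack([(u-info['cx'])/info['fx']*d,(v-info['cy'])/info['fy']*d,d],-1)
    return c@R_of(info['orientation']).T+np.array(info['position'])
def proj(info,P):
    c=R_of(info['orientation']).T@(np.array(P,float)-np.array(info['position'])); return info['fx']*c[0]/c[2]+info['cx'],info['fy']*c[1]/c[2]+info['cy']
def st():
    s=env.state(); print('t',round(s['t'],2),'p',np.round(s['eef_pos'],1),'rot',np.round(s['tcp_rot'],3),'F',np.round(s['ft_force'],1),'op',round(s['opening'],3),'q',np.round(s['joints'],3)); return s
E
python3 - <<'E'
from h import *
s=st(); print(s)
print(R_of(s['tcp_rot']).round(3))
for n in('scene','top','wrist'):
    i,im,d=snap(n,n+'0'); print(n,i)
E
```

```text
t 0.0 p [ 189.3 -595.3  179.3] rot [3.035 1.57  1.772] F [-0.3  0.6  0.4] op 1.001 q [-1.369  0.492  1.559  0.     1.092 -0.106]
{'t': 0.0, 'joints': array([-1.36861395e+00,  4.91557795e-01,  1.55946862e+00,  1.66198274e-06,
        1.09170264e+00, -1.05597772e-01]), 'qvel': array([ 0.00178229,  0.00068065,  0.00044892, -0.00074998, -0.00083671,
        0.00178704]), 'tau': array([ 2.14927146e-03, -6.12636709e+01, -2.58180535e+01,  6.93016173e-02,
        4.82661696e-02, -1.15674779e-04]), 'eef_pos': array([ 189.30403223, -595.33358154,  179.25626864]), 'tcp_rot': array([3.03469781, 1.56965993, 1.77168086]), 'ft_force': array([-0.32322482,  0.5920555 ,  0.37557364]), 'moment': array([-0.01787776, -0.02592208,  0.00578779]), 'opening': 1.0008767190975338}
[[-0.     0.953  0.303]
 [ 0.001  0.303 -0.953]
 [-1.     0.    -0.001]]
scene {'fx': 416.28023091294943, 'fy': 416.28023091294943, 'cx': 317.2725776165216, 'cy': 198.12815421642875, 'position': array([1238.86432276, -671.36559829, 1008.05702902]), 'orientation': array([-2.31292514,  0.01679879,  0.82358496])}
top {'fx': 459.9547773608121, 'fy': 459.9547773608121, 'cx': 317.84203953869803, 'cy': 196.46412821529103, 'position': array([ 310.55098362,  -24.18042982, 1632.02751838]), 'orientation': array([-3.00201639,  0.00548924, -1.58229408])}
wrist {'fx': 320.029011383758, 'fy': 320.029011383758, 'cx': 325.74921781989764, 'cy': 198.08557647145142, 'position': array([ 269.01122315, -571.50391151,  383.83903338]), 'orientation': array([ 2.84291537e+00,  5.20662780e-04, -1.26259976e+00])}
```

View pics/scene0.png

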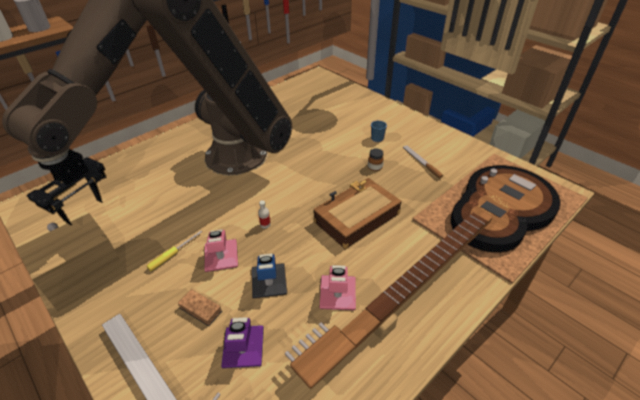

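View pics/top0.png

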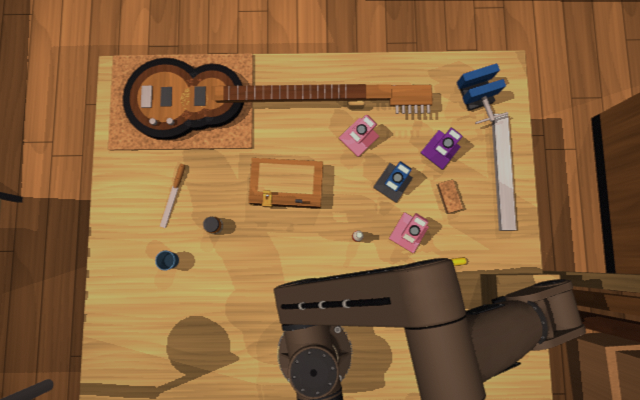

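Run:
```python
from h import *
i,im,d=load('top0'); a=cv2.resize(im[140:260,235:465],None,fx=3.4,fy=3.4,interpolation=cv2.INTER_CUBIC); cv2.imwrite('pics/top0c.png',a)
i,im,d=load('scene0'); a=cv2.resize(im[160:320,180:420],None,fx=3.3,fy=3.3,interpolation=cv2.INTER_CUBIC); cv2.imwrite('pics/scene0c.png',a)
for t in('top0','scene0'):
    i,im,d=load(t); c=cloud(i,d)
    print(t,[ (u,v,c[v,u].round(0)) for u,v in ([(267,198),(306,203),(286,180),(396,180),(250,160),(322,160)] if t=='top0' else [(267,270),(265,258),(358,205)])])
```

```text
top0 [(267, 198, array([527., 157.,  67.])), (306, 203, array([509.,  23.,  63.])), (286, 180, array([591.,  92.,  59.])), (396, 180, array([ 578., -282.,  107.])), (250, 160, array([677., 227.,  -0.])), (322, 160, array([672., -34.,   4.]))]
scene0 [(267, 270, array([ 630., -311.,  116.])), (265, 258, array([ 587., -286.,  106.])), (358, 205, array([588.,  93.,  61.]))]
```

View pics/top0c.png

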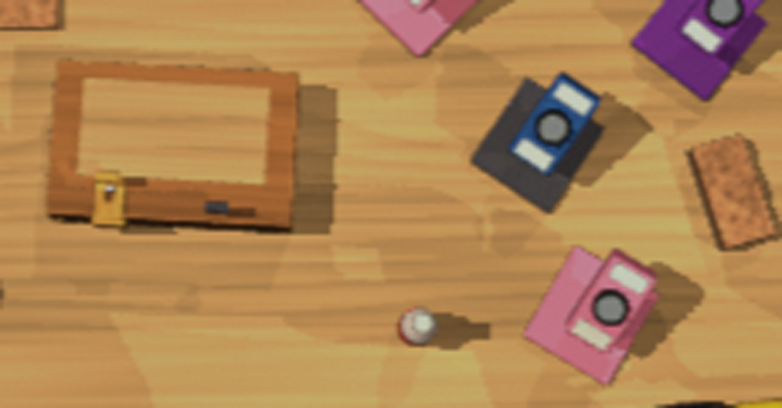

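View pics/scene0c.png

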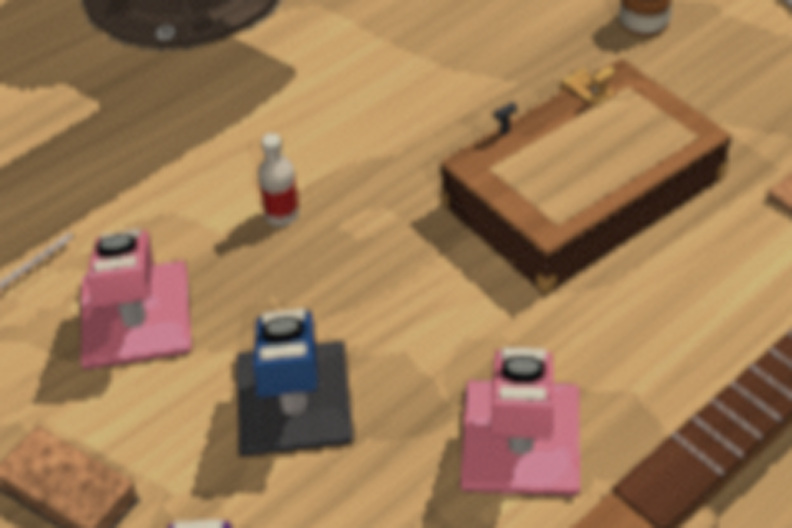

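View pics/wrist0.png

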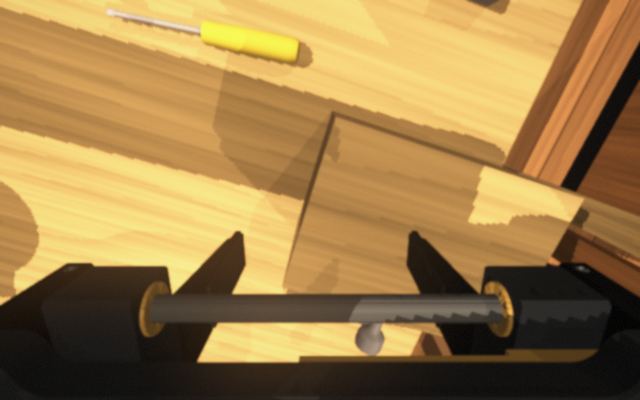

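Run:
```python
from h import *
for t in('top0','scene0'):
    i,im,d=load(t); c=cloud(i,d)
    m=((abs(c[...,2]-61)<5)&(c[...,0]>450)&(c[...,0]<740)&(c[...,1]>-60)&(c[...,1]<260)&(d>0))
    P=c[m][:,:2].astype(np.float32); r=cv2.minAreaRect(P*1); print(t,len(P),r, np.median(c[m][:,2]))
    hsv=cv2.cvtColor(im,cv2.COLOR_BGR2HSV)
    b=((hsv[...,0]>100)&(hsv[...,0]<125)&(hsv[...,1]>120)&(hsv[...,2]>60)&(c[...,0]>480)&(c[...,0]<720)&(c[...,1]>-400)&(c[...,1]<-180))
    print('blue',b.sum(),np.median(c[b],axis=0))
```

```text
top0 2148 ((580.5916748046875, 94.93627166748047), (249.9502716064453, 168.45452880859375), 86.3134765625) 62.83172505271807
blue 158 [ 593.75541435 -290.61944073  100.09299922]
scene0 2449 ((583.5474853515625, 93.66413879394531), (254.1042938232422, 170.56126403808594), 86.48274993896484) 62.28213615774848
blue 205 [ 628.10969743 -313.29366842  103.5540194 ]
```

```bash
python3 -m pendant '[-1,1,-1,0.35,1, 0,1,-1,0.35,1, 0,1,-1,0,1, 0,1,-1,0,1, 0,1,-1,0,1]'; python3 -c "from h import *
s=st();print(R_of(s['tcp_rot']).round(3))
print(env.camera_info('wrist'))"
```

```text
t: 0.78
eef_pos: [331.0, -435.9, 209.0]
tcp_rot: [-2.848, 1.568, 1.806]
ft_force: [1.1, -0.7, 0.3]
opening: 1.002
t 0.78 p [ 331.  -435.9  209. ] rot [-2.848  1.568  1.806] F [ 1.1 -0.7  0.3] op 1.002 q [-1.042e+00  3.520e-01  1.710e+00  1.000e-03  1.082e+00  5.860e-01]
[[-0.001  0.998 -0.058]
 [ 0.003 -0.058 -0.998]
 [-1.    -0.001 -0.003]]
{'fx': 320.029011383758, 'fy': 320.029011383758, 'cx': 325.74921781989764, 'cy': 198.08557647145142, 'position': array([ 414.57047957, -442.46744179,  413.47494229]), 'orientation': array([ 2.84224129e+00,  1.97654996e-03, -1.62892061e+00])}
```

```bash
python3 -m pendant '[0,0.5,-1,0,1, 0,0.5,-1,0,1, 0,0.5,-1,0,1, 0,0.5,-1,0,1, 0,0.5,-1,0,1]'; python3 -m pendant '[0,0,0,0,1]';python3 -c "from h import *
st(); snap('wrist','w1');st()"
```

```text
t: 1.4
eef_pos: [417.5, -284.8, 208.7]
tcp_rot: [-2.733, 1.566, 1.922]
ft_force: [0.9, 0.3, 0.4]
opening: 1.003
t: 1.52
eef_pos: [418.1, -283.3, 208.7]
tcp_rot: [-2.728, 1.566, 1.929]
ft_force: [-0.1, -1.1, 0.3]
opening: 0.998
t 1.52 p [ 418.1 -283.3  208.7] rot [-2.728  1.566  1.929] F [-0.1 -1.1  0.3] op 0.998 q [-0.728  0.29   1.806  0.002  1.049  0.897]
t 1.57 p [ 417.8 -284.1  208.7] rot [-2.707  1.566  1.95 ] F [ 0.5 -0.1 -0.1] op 0.999 q [-0.729  0.291  1.806  0.002  1.049  0.896]
```

View pics/w1.png

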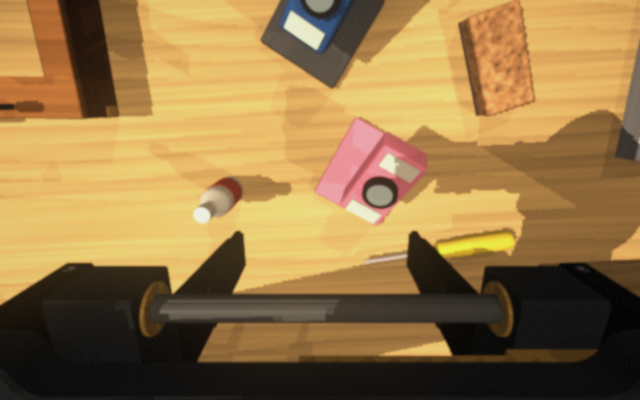

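```bash
python3 -m pendant '[0,1,-0.5,0,1, 0,1,0,0,1, 0,1,0,0,1, 0,1,0,0,1,0,0,0,0,1]';python3 -c "from h import *
st(); snap('wrist','w2');st()"
```

```text
t: 2.2
eef_pos: [539.6, -281.1, 207.8]
tcp_rot: [-2.412, 1.566, 2.24]
ft_force: [-0.6, 0.2, 0.3]
opening: 1.0
t 2.2 p [ 539.6 -281.1  207.8] rot [-2.412  1.566  2.24 ] F [-0.6  0.2  0.3] op 1.0 q [-5.890e-01  4.430e-01  1.563e+00  1.000e-03  1.140e+00  1.041e+00]
t 2.25 p [ 538.6 -281.   207.8] rot [-2.351  1.566  2.301] F [-0.4 -0.7 -0.2] op 1.0 q [-5.900e-01  4.420e-01  1.565e+00  1.000e-03  1.139e+00  1.041e+00]
```

View pics/w2.png

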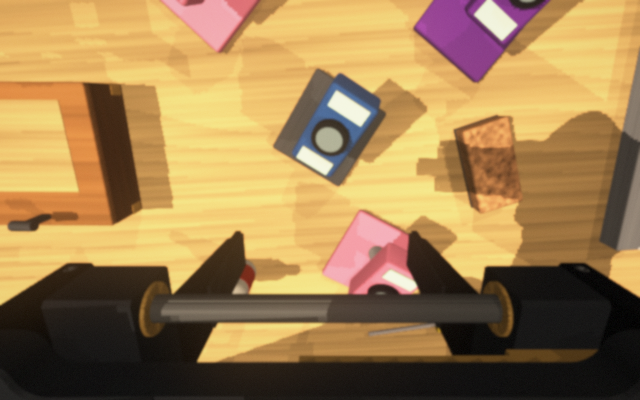

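Run:
```python
from h import *
i,im,d=load('w2'); c=cloud(i,d)
hsv=cv2.cvtColor(im,cv2.COLOR_BGR2HSV)
roi=np.zeros(d.shape,bool); roi[60:195,265:395]=1
blue=roi&(hsv[...,0]>100)&(hsv[...,0]<128)&(hsv[...,1]>110)&(hsv[...,2]>50)
head=roi&(c[...,2]>75)
print('lens px depth',c[137,331],c[105,348],c[160,314])
P=c[head]; print(len(P))
# RANSAC-ish plane: white bars + blue front
w=roi&(hsv[...,1]<60)&(hsv[...,2]>200)&(c[...,2]>70)
Pw=c[w|(blue&(c[...,2]>80))]
for k in range(6):
    m=Pw.mean(0); U,S,V=np.linalg.svd(Pw-m); n=V[2]*np.sign(V[2][2]); r=(Pw-m)@n; Pw=Pw[abs(r)<max(2,2*r.std()) if k<5 else abs(r)<9]
print('plane',m,n,r.std(),len(Pw),'tilt',np.degrees(np.arccos(n[2])),'az',np.degrees(np.arctan2(n[1],n[0])))
# white bars centroids
lab=cv2.connectedComponentsWithStats(w.astype(np.uint8)); print(lab[2],lab[3])
for k in range(1,lab[0]):
    if lab[2][k][4]>100:print(k,c[lab[1]==k].mean(0))
# lens: circle
g=cv2.medianBlur(cv2.cvtColor(im,cv2.COLOR_BGR2GRAY),3)[60:195,265:395]
print(cv2.HoughCircles(g,cv2.HOUGH_GRADIENT,1,40,param1=80,param2=15,minRadius=12,maxRadius=28))
dark=roi&(hsv[...,2]<70)&(c[...,2]>85); lb=cv2.connectedComponentsWithStats(dark.astype(np.uint8));print(lb[2][1:],lb[3][1:])
gl=roi&(hsv[...,1]<60)&(hsv[...,2]>80)&(hsv[...,2]<190)&(c[...,2]>85);lb=cv2.connectedComponentsWithStats(gl.astype(np.uint8));print('glass',lb[2][1:],lb[3][1:])
# base plate
bp=roi&(abs(c[...,2]-12)<5)&(hsv[...,2]<90);print('base',bp.sum())
cv2.imwrite('pics/w2c.png',cv2.resize(im[60:200,260:400],None,fx=4,fy=4,interpolation=cv2.INTER_CUBIC))
```

```text
lens px depth [ 588.81897112 -290.07789589  107.02121265] [ 617.00585684 -306.60420623  116.44976352] [ 564.14152327 -271.48837137   86.17389997]
4946
plane [ 598.00203447 -293.59465831  103.24869878] [-0.3317145   0.25002067  0.90964562] 1.2188242399727955 1953 tilt 24.543575263827613 az 142.99384604972963
[[     0      0    640    400 254840]
 [   328     91     42     35    701]
 [   297    147     35     28    459]] [[319.4308782  199.82176267]
 [348.2425107  108.26533524]
 [313.98039216 160.19172113]]
1 [ 614.07466702 -306.85593187  115.23791946]
2 [ 563.85854131 -271.44324699   85.96536067]
[[[64.5 76.5 18.2]]]
[[312 120  37  35 358]
 [318 149   8   5  10]
 [327 154   2   1   2]] [[332.86871508 131.89385475]
 [321.3        151.5       ]
 [327.5        154.        ]]
glass [[329  74  51  35 188]
 [328  88   1   1   1]
 [325  90   3   4   4]
 [332  90  39  37  81]
 [324  95   1   1   1]
 [322  97   2   2   2]
 [329  97   3   4   4]
 [369  97   1   1   1]
 [321 100   1   1   1]
 [320 102   1   1   1]
 [328 102   1   1   1]
 [375 102   1   1   1]
 [318 104   2   2   2]
 [327 104   
[... 2119 characters left out ...]
.         131.        ]
 [302.         133.        ]
 [362.         134.        ]
 [300.33333333 136.        ]
 [311.         134.5       ]
 [359.         138.        ]
 [311.         140.        ]
 [298.         140.        ]
 [356.         142.        ]
 [349.         142.        ]
 [318.96491228 154.70175439]
 [313.         145.        ]
 [348.         145.        ]
 [350.88888889 148.55555556]
 [347.         147.        ]
 [316.5        149.5       ]
 [345.5        149.5       ]
 [320.5        152.5       ]
 [340.         153.        ]
 [324.         154.        ]
 [327.5        155.        ]
 [335.         155.        ]
 [343.7        158.5       ]
 [337.         167.        ]]
base 406
```

View pics/w2c.png

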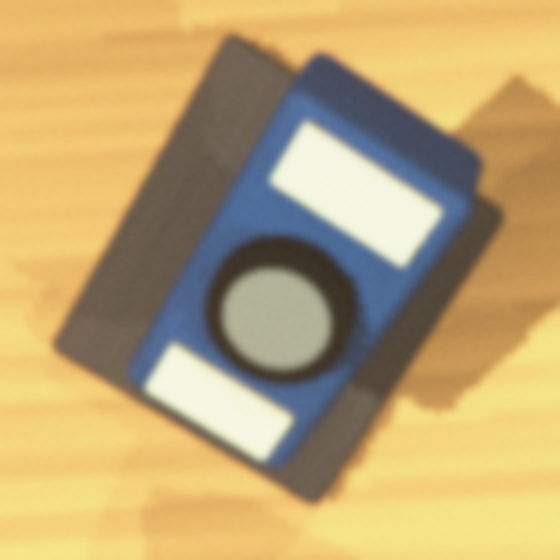

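Run:
```python
from h import *
i,im,d=load('w2'); c=cloud(i,d)
print(onz(i,328.7,139.3,105), c[130:149,320:338].reshape(-1,3).mean(0))
s,ims,ds=load('scene0'); t,imt,dt=load('top0')
L=onz(i,328.7,139.3,105)
print(proj(t,L),proj(s,L))
cs=cloud(t,dt); 
g=onz(t,397.3,177.8,105);print('top est',g)
```

```text
[ 586.56150978 -287.79133479  105.        ] [ 587.19889641 -287.61792574  108.45500132]
(np.float64(397.62937379473584), np.float64(177.44734015968348)) (np.float64(264.4775889018041), np.float64(258.54255634341985))
top est [ 585.3691714  -286.63998941  105.        ]
```

```bash
python3 -m pendant '[0,-0.2,-1,0,1, 0,-0.2,-1,0,1, 0,-0.2,-1,0,1, 0,-0.2,-1,0,1, 0,-0.2,-1,0,1]';python3 -m pendant '[0,-0.2,-1,0,1, 0,-0.2,-1,0,1, 0,-0.2,-1,0,1, 0,-0.1,-1,0,1, 0,-0.1,-1,0,1]';python3 -m pendant '[0,0,-1,0,1,0,0,-1,0,1,0,0,-1,0,1,0,0,-0.4,0,1,0,0,0,0,1]';python3 -c "from h import *
s=st(); print(R_of(s['tcp_rot']).round(3));snap('wrist','w3');st()"
```

```text
t: 2.88
eef_pos: [511.8, -130.4, 207.9]
tcp_rot: [-2.106, 1.564, 2.538]
ft_force: [0.3, 0.3, -0.2]
opening: 0.998
t: 3.5
eef_pos: [492.6, 21.4, 209.4]
tcp_rot: [-1.986, 1.564, 2.653]
ft_force: [-0.3, 0.8, 0.1]
opening: 0.999
t: 4.12
eef_pos: [496.9, 122.7, 210.3]
tcp_rot: [-1.847, 1.565, 2.79]
ft_force: [0.4, -0.1, 0.4]
opening: 1.001
t 4.12 p [496.9 122.7 210.3] rot [-1.847  1.565  2.79 ] F [ 0.4 -0.1  0.4] op 1.001 q [0.111 0.299 1.788 0.003 1.06  1.756]
[[-0.006  0.997 -0.076]
 [ 0.002 -0.076 -0.997]
 [-1.    -0.006 -0.002]]
t 4.17 p [496.9 122.4 210.3] rot [-1.838  1.565  2.798] F [-0.1 -0.1 -0.2] op 0.999 q [0.111 0.299 1.788 0.003 1.06  1.756]
```

View pics/w3.png

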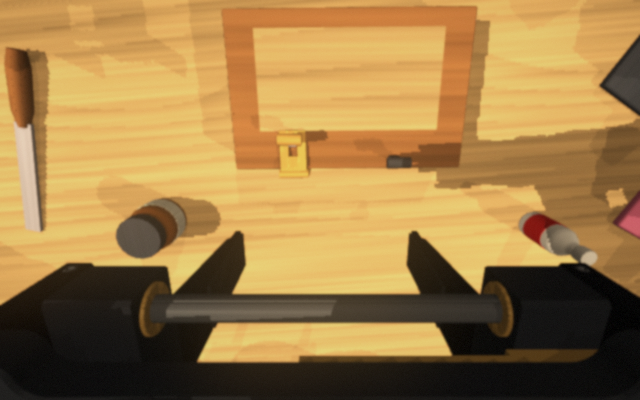

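Run:
```python
from h import *
i,im,d=load('w3'); c=cloud(i,d)
cv2.imwrite('pics/w3c.png',cv2.resize(im[110:190,225:475],None,fx=3.2,fy=3.2,interpolation=cv2.INTER_CUBIC))
m=(abs(c[...,2]-62)<4)&(c[...,1]>-60)&(c[...,1]<260)&(c[...,0]>450)&(c[...,0]<740)
u=np.zeros(m.shape,bool);u[:172,200:490]=1;m&=u
# lid top corner in pixels via minAreaRect
P=c[m][:,:2].astype(np.float32); print(cv2.minAreaRect(P))
hi=(c[...,2]>80)&(c[...,2]<130)&u
lb=cv2.connectedComponentsWithStats(hi.astype(np.uint8))
for k in range(1,lb[0]):
    if lb[2][k][4]>8: print(lb[2][k],lb[3][k],c[lb[1]==k].mean(0),c[lb[1]==k].min(0),c[lb[1]==k].max(0))
```

```text
((582.7645874023438, 91.99978637695312), (250.44737243652344, 162.5713653564453), 86.21524810791016)
[276 134  26  12 301] [288.87375415 139.51162791] [545.09688474 154.03351888  98.59640797] [538.26021156 142.39424107  91.47358693] [550.98406323 166.44446397 102.13384694]
[386 157  26  12 293] [398.56313993 162.70307167] [513.73430903  46.97613714  97.18900606] [507.21656962  34.73576065  89.0270429 ] [518.97566692  58.73148119 100.39740395]
```

View pics/w3c.png

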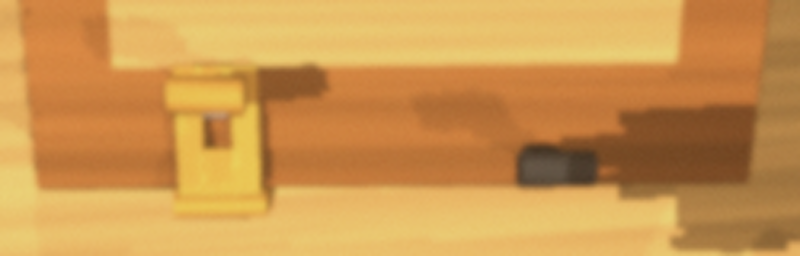

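```bash
python3 -m pendant '[0,0.76,-0.6,-0.02,0.6, 0,0.76,-0.58,0,0.6, 1,0,0,0,0.6, 1,0,0,0,0.6, 1,0,0,0,0.6]'; python3 -c "from h import *
s=st();snap('wrist','w4')"
```

```text
t: 4.8
eef_pos: [547.5, 149.0, 120.0]
tcp_rot: [-2.605, 1.569, 2.036]
ft_force: [1.3, 0.3, 0.3]
opening: 0.607
t 4.8 p [547.5 149.  120. ] rot [-2.605  1.569  2.036] F [1.3 0.3 0.3] op 0.607 q [0.148 0.478 1.769 0.002 0.895 1.789]
```

View pics/w4.png

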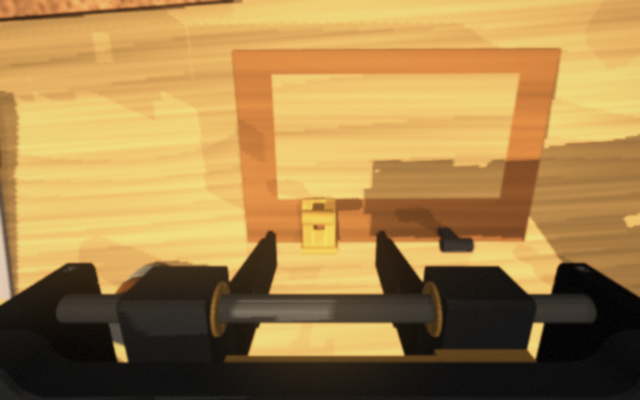

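```bash
python3 -m pendant '[0.6,-0.1,-0.17,0,0.6, 0.8,0,0,0,0.6, 0,0,0,0,0.2,0,0,0,0,0.15,0,0,0,0,0.1]'; python3 -c "from h import *
s=st();print(R_of(s['tcp_rot']).round(3));snap('wrist','w5')"
```

```text
t: 5.48
eef_pos: [544.0, 150.0, 76.3]
tcp_rot: [-1.63, 1.566, 3.008]
ft_force: [0.6, -0.6, -0.2]
opening: 0.337
t 5.47 p [544.  150.   76.3] rot [-1.63   1.566  3.008] F [ 0.6 -0.6 -0.2] op 0.337 q [0.151 0.534 1.813 0.002 0.8   1.796]
[[-0.005  0.997 -0.075]
 [ 0.001 -0.075 -0.997]
 [-1.    -0.005 -0.   ]]
```

View pics/w5.png

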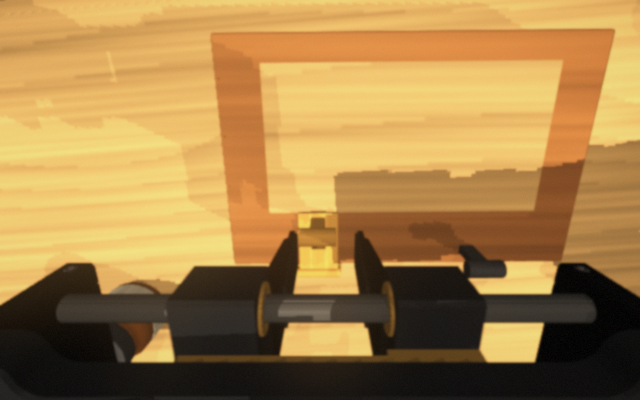

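```bash
python3 -m pendant '[0,0.03,-0.15,0,0.35,0,0,0,0,0.2,0,0,0,0,0.1,0,0,0,0,0.1,0,0,0,0,0.1]'; python3 -c "from h import *
s=st()"
```

```text
t: 6.15
eef_pos: [545.7, 155.0, 77.4]
tcp_rot: [-1.775, 1.567, 2.862]
ft_force: [0.1, -0.4, -0.1]
opening: 0.101
t 6.15 p [545.7 155.   77.4] rot [-1.775  1.567  2.862] F [ 0.1 -0.4 -0.1] op 0.101 q [0.16  0.536 1.806 0.002 0.803 1.804]
```

```bash
python3 -c "from h import *
snap('wrist','w6');i,im,d=snap('scene','s6')
cv2.imwrite('pics/s6c.png',cv2.resize(im[130:250,290:430],None,fx=5,fy=5,interpolation=cv2.INTER_CUBIC))
i,im,d=load('w6');cv2.imwrite('pics/w6c.png',cv2.resize(im[180:300,240:420],None,fx=4,fy=4,interpolation=cv2.INTER_CUBIC))
"
```

```text
(no output)
```

View pics/w6c.png

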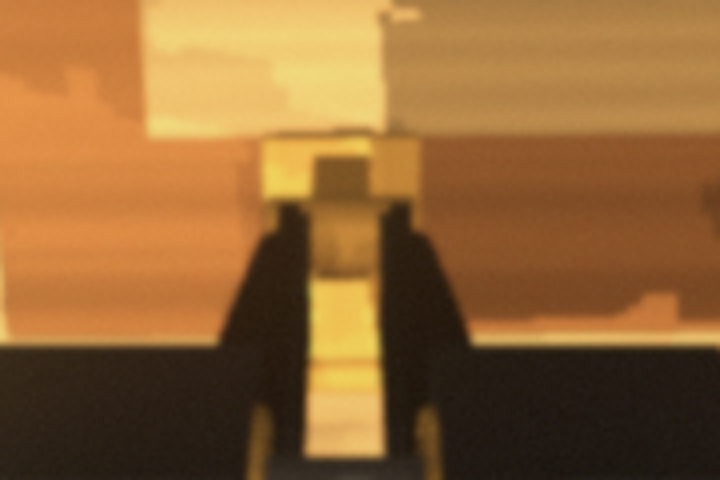

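View pics/s6c.png

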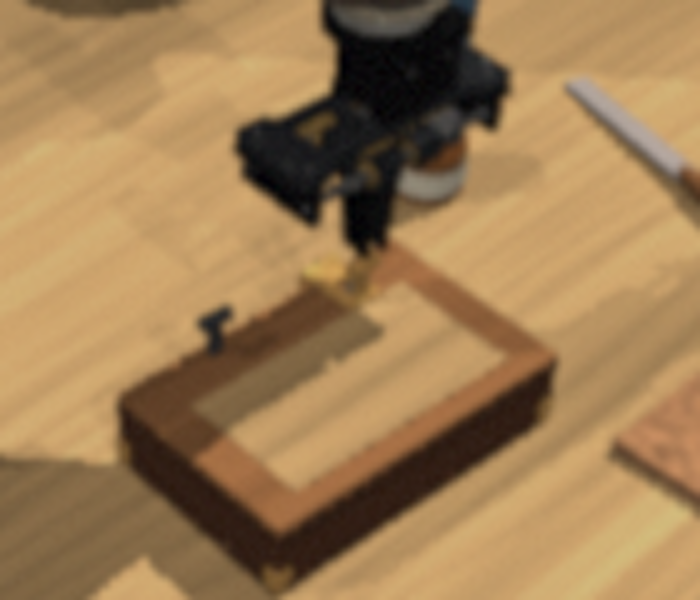

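```bash
python3 -c "from h import *
i,im,d=load('w6')
f=lambda p:np.array(proj(i,p)).round(0)
print(env.state()['eef_pos'],f([545.7,155,77.4]),f([545.7,155,96]),'barrel',f([545,154.2,94]))
c=cloud(i,d)
for (u,v) in [(325,233),(325,220),(325,228),(325,240),(312,240),(338,240),(310,224),(340,224)]: print(u,v,c[v,u].round(1))
"
```

```text
[545.69974079 154.99895054  77.4199142 ] [324. 227.] [324. 238.] barrel [325. 238.]
325 233 [549.6 153.9  97.1]
325 220 [548.1 154.   70.7]
325 228 [547.5 154.1  84. ]
325 240 [546.4 154.1 100.6]
312 240 [557.9 160.2 124.4]
338 240 [556.7 146.3 124.1]
310 224 [544.9 165.1  68.2]
340 224 [543.  143.6  67.5]
```

```bash
python3 -c "from h import *
i,im,d=load('w5');cv2.imwrite('pics/w5c.png',cv2.resize(im[180:300,240:420],None,fx=4,fy=4,interpolation=cv2.INTER_CUBIC))
c=cloud(i,d)
for v in (225,230,235,240,245,250): print(v,[(u,c[v,u].round(0).tolist()) for u in range(300,350,6)])
"
```

```text
225 [(300, [543.0, 167.0, 68.0]), (306, [543.0, 163.0, 69.0]), (312, [548.0, 158.0, 81.0]), (318, [548.0, 154.0, 82.0]), (324, [548.0, 150.0, 82.0]), (330, [542.0, 146.0, 68.0]), (336, [541.0, 141.0, 67.0]), (342, [539.0, 137.0, 62.0]), (348, [538.0, 133.0, 63.0])]
230 [(300, [551.0, 164.0, 97.0]), (306, [551.0, 160.0, 96.0]), (312, [551.0, 157.0, 96.0]), (318, [551.0, 153.0, 97.0]), (324, [551.0, 149.0, 98.0]), (330, [550.0, 146.0, 96.0]), (336, [537.0, 142.0, 67.0]), (342, [535.0, 137.0, 62.0]), (348, [535.0, 133.0, 63.0])]
235 [(300, [549.0, 164.0, 99.0]), (306, [549.0, 161.0, 99.0]), (312, [548.0, 157.0, 98.0]), (318, [549.0, 153.0, 100.0]), (324, [548.0, 149.0, 99.0]), (330, [547.0, 146.0, 98.0]), (336, [533.0, 142.0, 67.0]), (342, [531.0, 138.0, 63.0]), (348, [531.0, 133.0, 63.0])]
240 [(300, [546.0, 164.0, 100.0]), (306, [546.0, 161.0, 100.0]), (312, [546.0, 157.0, 100.0]), (318, [546.0, 153.0, 101.0]), (324, [545.0, 150.0, 100.0]), (330, [545.0, 146.0, 100.0]), (336, [529.0, 142.0, 68.0]), (342, [527.0, 138.0, 63.0]), (348, [527.0, 133.0, 63.0])]
245 [(300, [543.0, 165.0, 100.0]), (306, [542.0, 161.0, 99.0]), (312, [542.0, 157.0, 99.0]), (318, [541.0, 154.0, 99.0]), (324, [541.0, 150.0, 100.0]), (330, [541.0, 146.0, 100.0]), (336, [526.0, 143.0, 69.0]), (342, [522.0, 138.0, 62.0]), (348, [522.0, 134.0, 62.0])]
250 [(300, [524.0, 169.0, 69.0]), (306, [523.0, 165.0, 68.0]), (312, [523.0, 160.0, 67.0]), (318, [522.0, 156.0, 68.0]), (324, [522.0, 152.0, 67.0]), (330, [522.0, 147.0, 68.0]), (336, [521.0, 143.0, 67.0]), (342, [520.0, 138.0, 65.0]), (348, [519.0, 134.0, 63.0])]
```

View pics/w5c.png

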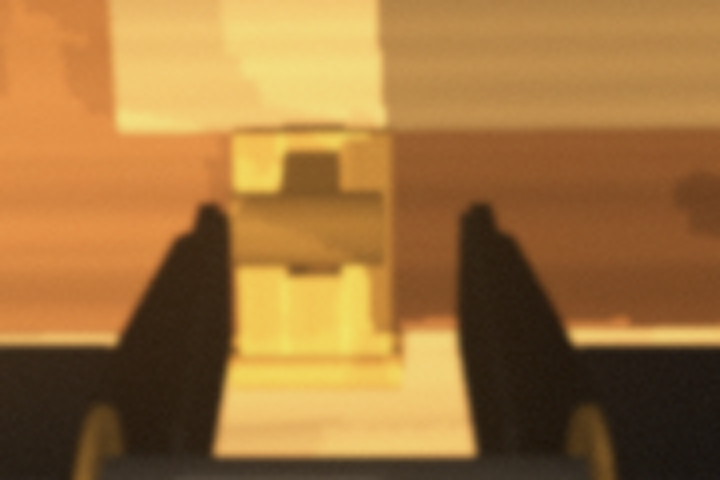

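```bash
python3 -m pendant '[0,0,0,0,0,0,0,0,0,0]'; python3 -c "from h import *
i,im,d=snap('wrist','w7');cv2.imwrite('pics/w7c.png',cv2.resize(im[180:300,240:420],None,fx=4,fy=4,interpolation=cv2.INTER_CUBIC))
"
```

```text
t: 6.5
eef_pos: [545.7, 154.9, 77.4]
tcp_rot: [-1.76, 1.567, 2.877]
ft_force: [-0.1, -0.1, -0.3]
opening: 0.0
```

View pics/w7c.png

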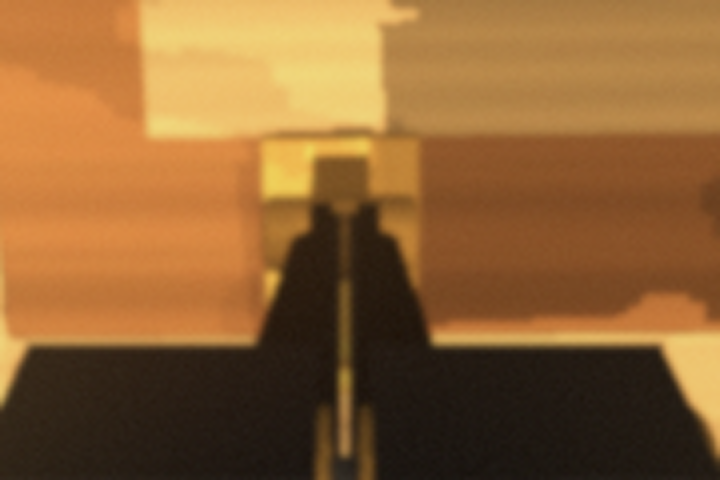

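```bash
python3 -c "from h import *
i,im,d=load('w7');c=cloud(i,d);print(env.state()['eef_pos'])
for v in range(228,270,3): print(v,c[v,320].round(0),c[v,331].round(0),c[v,310].round(0))
i,im,d=snap('top','t7');cv2.imwrite('pics/t7c.png',cv2.resize(im[150:230,230:350],None,fx=6,fy=6,interpolation=cv2.INTER_CUBIC))
"
```

```text
[545.6852489  155.00543523  77.39798054]
228 [548. 157.  85.] [547. 150.  84.] [542. 165.  68.]
231 [557. 156. 111.] [557. 150. 112.] [551. 163.  95.]
234 [558. 156. 117.] [557. 150. 115.] [550. 163.  99.]
237 [558. 156. 120.] [558. 150. 121.] [549. 163.  99.]
240 [558. 156. 124.] [557. 150. 125.] [547. 163. 101.]
243 [558. 156. 129.] [557. 150. 128.] [545. 163. 101.]
246 [557. 156. 131.] [558. 150. 133.] [543. 164. 100.]
249 [558. 156. 136.] [557. 150. 135.] [558. 161. 135.]
252 [558. 156. 139.] [557. 150. 139.] [558. 161. 138.]
255 [558. 156. 141.] [558. 150. 142.] [558. 160. 142.]
258 [558. 155. 146.] [558. 150. 145.] [558. 160. 145.]
261 [558. 155. 149.] [558. 150. 149.] [558. 160. 147.]
264 [558. 155. 150.] [558. 150. 151.] [558. 160. 151.]
267 [558. 155. 154.] [557. 150. 153.] [581. 156. 195.]
```

View pics/t7c.png

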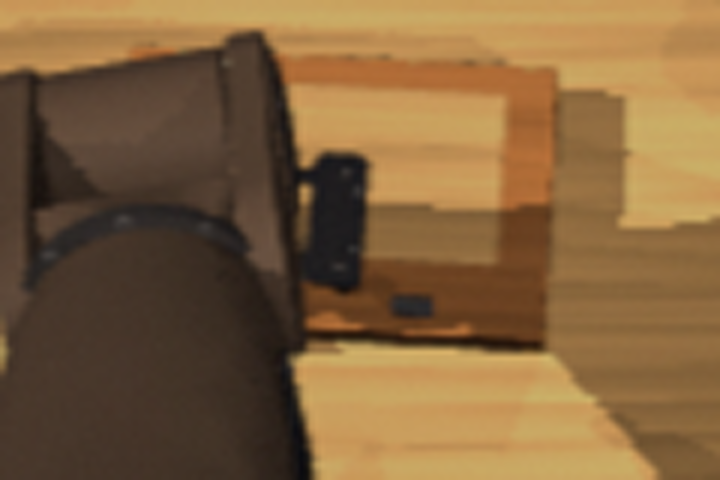

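```bash
python3 -c "from h import *
i,im,d=snap('scene','s7');c=cloud(i,d)
print(proj(i,[545.7,155,77.4]),proj(i,[545.7,155,107]),proj(i,[545,154.5,94]))
m=(im.max(-1)<45)&(abs(c[...,0]-545)<30)&(abs(c[...,1]-155)<30)&(c[...,2]>60)&(c[...,2]<170)
P=c[m];print(m.sum(),P.min(0),np.argwhere(m)[P[:,2].argsort()[:8]],P[P[:,2].argsort()[:8]].round(0))
cv2.imwrite('pics/s7c.png',cv2.resize(im[150:210,330:400],None,fx=9,fy=9,interpolation=cv2.INTER_CUBIC))
"
```

```text
(np.float64(361.5897180296208), np.float64(186.6408773050638)) (np.float64(362.0764274748708), np.float64(179.97201241512903)) (np.float64(361.60700488544614), np.float64(182.8940865985393))
66 [539.20069023 140.84749462 119.656138  ] [[179 364]
 [179 363]
 [178 362]
 [177 361]
 [177 362]
 [178 363]
 [176 362]
 [178 364]] [[556. 152. 120.]
 [555. 148. 121.]
 [550. 149. 122.]
 [547. 147. 125.]
 [550. 149. 126.]
 [556. 146. 127.]
 [549. 149. 129.]
 [561. 146. 130.]]
```

View pics/s7c.png

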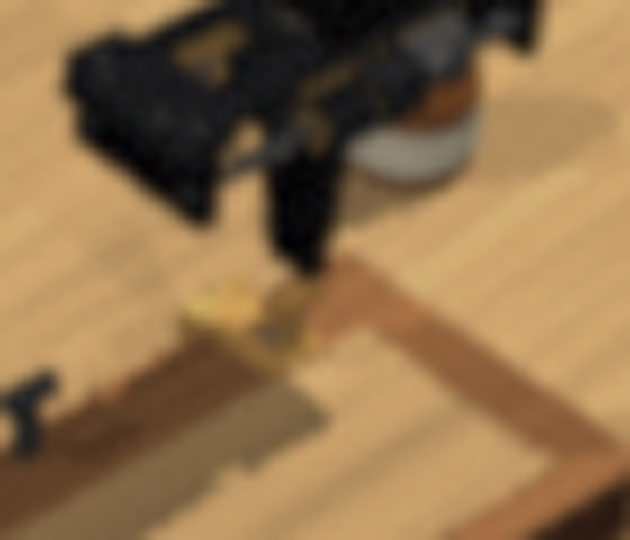

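```bash
python3 -m pendant '[0,0,-0.05,0,0.5,0,0,0,0,0.5,0.5,0,0,0,0.5,0.5,0,0,0,0.5,0,0,0,0,0.35]'; python3 -c "from h import *
s=st();i,im,d=snap('wrist','w8');cv2.imwrite('pics/w8c.png',cv2.resize(im[180:300,240:420],None,fx=4,fy=4,interpolation=cv2.INTER_CUBIC))
"
```

```text
t: 7.28
eef_pos: [545.6, 156.6, 45.1]
tcp_rot: [-1.759, 1.567, 2.879]
ft_force: [-0.7, -0.6, -0.0]
opening: 0.365
t 7.28 p [545.6 156.6  45.1] rot [-1.759  1.567  2.879] F [-0.7 -0.6 -0. ] op 0.365 q [0.162 0.582 1.829 0.002 0.733 1.806]
```

View pics/w8c.png

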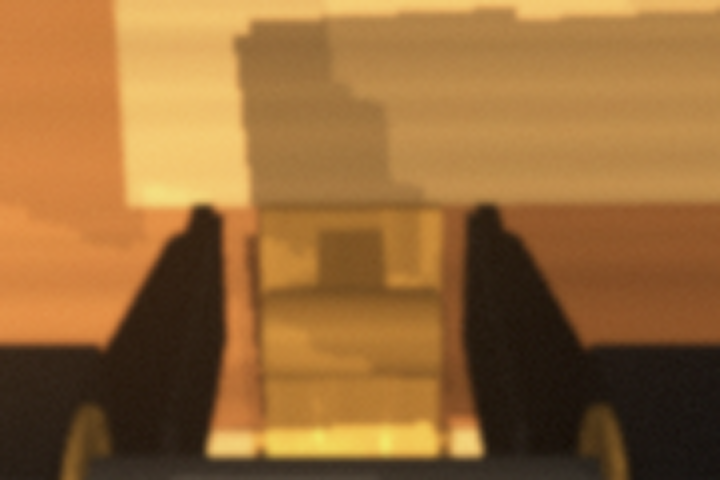

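```bash
python3 -m pendant '[0,0,0,0,0.1,0,0,0,0,0,0,0,0,0,0,0,0,0,0,0]'; python3 -c "from h import *
s=st();i,im,d=snap('wrist','w9');cv2.imwrite('pics/w9c.png',cv2.resize(im[180:300,240:420],None,fx=4,fy=4,interpolation=cv2.INTER_CUBIC))
i,im,d=load('w9');c=cloud(i,d)
for v in range(228,262,3): print(v,c[v,297].round(0),c[v,352].round(0))
"
```

```text
t: 7.82
eef_pos: [545.8, 155.7, 45.9]
tcp_rot: [-1.49, 1.567, -3.136]
ft_force: [-1.3, -0.7, -2.0]
opening: 0.249
t 7.83 p [545.8 155.7  45.9] rot [-1.49   1.567 -3.136] F [-1.3 -0.7 -2. ] op 0.249 q [1.610e-01 5.810e-01 1.829e+00 1.000e-03 7.350e-01 1.807e+00]
228 [554. 172.  64.] [551. 137.  64.]
231 [551. 172.  63.] [556. 138.  80.]
234 [559. 170.  85.] [556. 139.  85.]
237 [559. 169.  89.] [557. 139.  90.]
240 [559. 169.  95.] [556. 140.  93.]
243 [559. 169.  97.] [557. 140.  97.]
246 [559. 168. 100.] [556. 140. 100.]
249 [559. 168. 104.] [557. 140. 104.]
252 [559. 168. 108.] [556. 141. 105.]
255 [559. 167. 111.] [556. 141. 109.]
258 [559. 167. 114.] [555. 141. 111.]
261 [558. 167. 116.] [555. 141. 114.]
```

View pics/w9c.png

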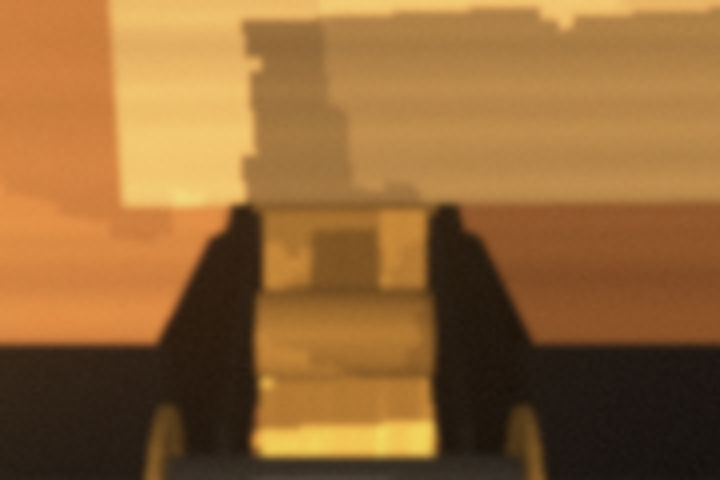

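```bash
python3 -m pendant '[-0.47,-0.47,0,0,0,-0.25,-0.62,0,0,0]';python3 -m pendant '[0,-0.67,0,0,0]'
```

```text
t: 8.12
eef_pos: [512.9, 157.9, 67.8]
tcp_rot: [-1.293, 1.568, -2.939]
ft_force: [2.8, -1.6, -9.7]
opening: 0.251
t: 8.25
eef_pos: [493.0, 159.3, 69.2]
tcp_rot: [1.219, 1.569, -0.426]
ft_force: [5.5, -3.7, -10.3]
opening: 0.249
```

```bash
python3 -m pendant '[0.3,-0.61,0,0,0]';python3 -m pendant '[0.35,-0.36,0,0,0,0.3,-0.2,0,0,0,0,0,0,0,0]'; python3 -c "from h import *
s=st();print(R_of(s['tcp_rot']).round(3));snap('scene','s10')
i,im,d=load('s10');cv2.imwrite('pics/s10c.png',cv2.resize(im[130:250,290:430],None,fx=5,fy=5,interpolation=cv2.INTER_CUBIC))"
```

```text
t: 8.38
eef_pos: [474.8, 160.6, 62.2]
tcp_rot: [1.581, 1.565, -0.063]
ft_force: [4.4, -5.3, 3.5]
opening: 0.247
t: 8.75
eef_pos: [456.4, 161.8, 45.9]
tcp_rot: [1.641, 1.558, -0.002]
ft_force: [11.1, -5.6, -9.6]
opening: 0.248
t 8.75 p [456.4 161.8  45.9] rot [ 1.641  1.558 -0.002] F [11.1 -5.6 -9.6] op 0.248 q [ 0.206  0.49   2.043 -0.005  0.596  1.853]
[[ 0.013  0.997 -0.072]
 [-0.    -0.072 -0.997]
 [-1.     0.013 -0.001]]
```

View pics/s10c.png

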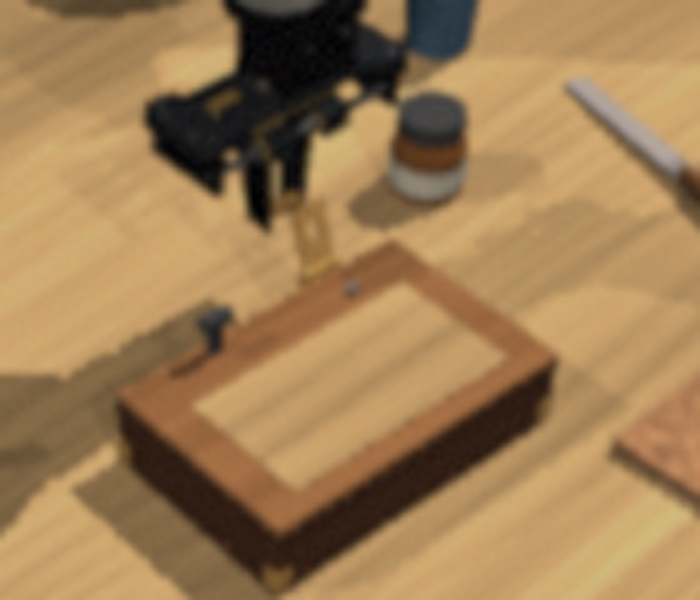

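```bash
python3 -m pendant '[0,0,0,0,0.5,0,0,0,0,0.5,-0.5,0,0,0,0.5,-1,0,0,0,0.5,-1,0,0,0,0.5]';python3 -m pendant '[-0.5,0.54,0.92,0,0.5,0,0.54,0.92,0,0.5,0,0.54,0.92,0,0.5,0,0.54,0.92,0,0.5,0,0,0,0,0.5]';  python3 -c "from h import *
s=st();print(R_of(s['tcp_rot']).round(3));i,im,d=snap('wrist','w11')
c=cloud(i,d)
hi=(c[...,2]>83)&(c[...,2]<130);hi[250:]=0
lb=cv2.connectedComponentsWithStats(hi.astype(np.uint8))
for k in range(1,lb[0]):
    if lb[2][k][4]>8: print(lb[2][k],lb[3][k].round(),c[lb[1]==k].mean(0).round(1),c[lb[1]==k].min(0).round(),c[lb[1]==k].max(0).round())"
```

```text
t: 9.43
eef_pos: [452.0, 162.3, 123.3]
tcp_rot: [1.641, 1.562, -0.001]
ft_force: [-0.1, -0.4, 0.3]
opening: 0.5
t: 10.05
eef_pos: [508.7, 46.0, 143.3]
tcp_rot: [1.75, 1.557, 0.11]
ft_force: [0.4, 0.6, -0.7]
opening: 0.5
t 10.05 p [508.7  46.  143.3] rot [1.75  1.557 0.11 ] F [ 0.4  0.6 -0.7] op 0.5 q [-0.04   0.369  1.888  0.003  0.871  1.598]
[[ 0.013  0.998 -0.069]
 [ 0.001 -0.069 -0.998]
 [-1.     0.013 -0.002]]
[309 194  29  14 402] [323. 200.] [513.8  46.7  97.4] [507.  35.  92.] [519.  59. 100.]
[170 220  46  30 874] [193. 234.] [492.7 157.4 100.3] [479. 143.  83.] [500. 173. 113.]
```

View pics/w11.png

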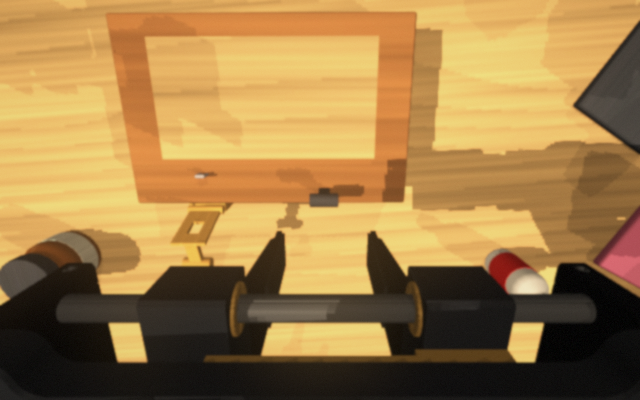

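```bash
python3 -m pendant '[0.8,0.15,-0.1,0,0.5,1,0,0,0,0.4,1,0,0,0,0.4,0.45,0,0,0,0.4,0,0,0,0,0.4]';  python3 -c "from h import *
s=st();print(R_of(s['tcp_rot']).round(3));i,im,d=snap('wrist','w12')
cv2.imwrite('pics/w12c.png',cv2.resize(im[180:300,240:420],None,fx=4,fy=4,interpolation=cv2.INTER_CUBIC))"
```

```text
t: 10.72
eef_pos: [511.7, 54.3, 44.9]
tcp_rot: [1.823, 1.557, 0.188]
ft_force: [-0.2, -0.5, 0.1]
opening: 0.401
t 10.72 p [511.7  54.3  44.9] rot [1.823 1.557 0.188] F [-0.2 -0.5  0.1] op 0.401 q [-0.024  0.522  1.972  0.005  0.634  1.608]
[[ 0.013  0.998 -0.065]
 [ 0.003 -0.065 -0.998]
 [-1.     0.013 -0.003]]
```

View pics/w12c.png

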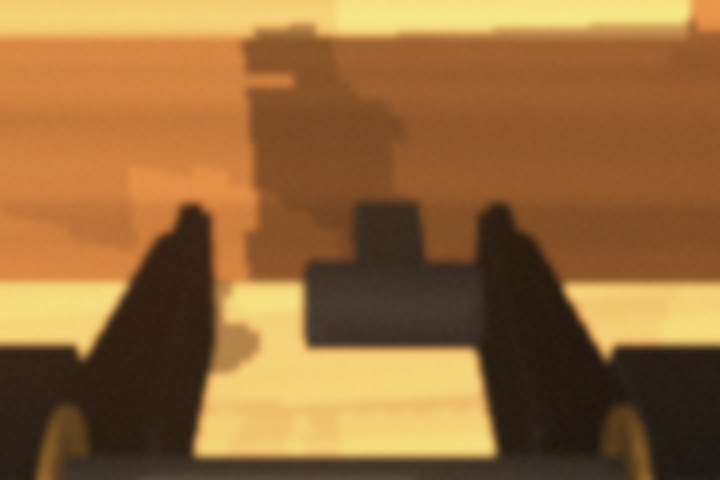

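```bash
python3 -m pendant '[0,0.08,0.22,0,0.4,0,0,0,0,0.15,0,0,0,0,0,0,0,0,0,0,0,0,0,0,0]';  python3 -c "from h import *
s=st();i,im,d=snap('wrist','w13')
cv2.imwrite('pics/w13c.png',cv2.resize(im[180:300,240:420],None,fx=4,fy=4,interpolation=cv2.INTER_CUBIC))"
```

```text
t: 11.4
eef_pos: [515.2, 47.6, 47.9]
tcp_rot: [1.805, 1.552, 0.169]
ft_force: [0.5, 1.0, -4.6]
opening: 0.251
t 11.4 p [515.2  47.6  47.9] rot [1.805 1.552 0.169] F [ 0.5  1.  -4.6] op 0.251 q [-0.038  0.519  1.967  0.006  0.638  1.594]
```

View pics/w13c.png

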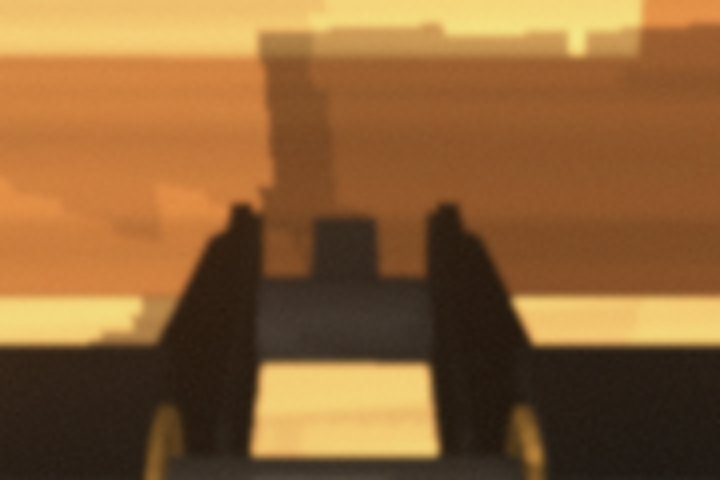

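```bash
python3 -m pendant '[-0.95,0.35,0,0,0,-0.87,0.53,0,0,0]'; python3 -m pendant '[-0.75,0.69,0,0,0,-0.59,0.83,0,0,0]'; python3 -c "from h import *
s=st();print(R_of(s['tcp_rot']).round(3))"
```

```text
t: 11.7
eef_pos: [540.1, 45.9, 102.2]
tcp_rot: [1.876, 1.556, 0.239]
ft_force: [9.6, 2.6, -12.0]
opening: 0.246
t: 11.95
eef_pos: [585.3, 43.0, 143.8]
tcp_rot: [1.936, 1.557, 0.299]
ft_force: [6.8, 2.8, -18.8]
opening: 0.246
t 11.95 p [585.3  43.  143.8] rot [1.936 1.557 0.299] F [  6.8   2.8 -18.8] op 0.246 q [-0.042  0.47   1.707  0.006  0.952  1.592]
[[ 0.013  0.998 -0.066]
 [ 0.004 -0.066 -0.998]
 [-1.     0.013 -0.005]]
```

```bash
python3 -m pendant '[-0.4,0.95,0,0,0,-0.2,0.99,0,0,0]'; python3 -m pendant '[0.02,1,0,0,0,0.2,1,0,0,0]'; python3 -c "from h import *
s=st();print(R_of(s['tcp_rot']).round(3))"
```

```text
t: 12.2
eef_pos: [642.8, 39.2, 163.2]
tcp_rot: [2.087, 1.561, 0.45]
ft_force: [-2.3, 1.3, -9.9]
opening: 0.249
t: 12.45
eef_pos: [704.0, 35.1, 159.3]
tcp_rot: [2.065, 1.561, 0.429]
ft_force: [-3.2, 0.8, -1.4]
opening: 0.247
t 12.45 p [704.   35.1 159.3] rot [2.065 1.561 0.429] F [-3.2  0.8 -1.4] op 0.247 q [-0.046  0.621  1.372  0.005  1.139  1.589]
[[ 0.009  0.998 -0.066]
 [ 0.004 -0.066 -0.998]
 [-1.     0.009 -0.005]]
```

```bash
python3 -m pendant '[0.4,0.94,0,0,0,0.28,0.38,0,0,0,0,0,0,0,0]'; python3 -c "from h import *
s=st();print(R_of(s['tcp_rot']).round(3))
i,im,d=snap('scene','s14');cv2.imwrite('pics/s14c.png',cv2.resize(im[100:260,270:440],None,fx=4,fy=4,interpolation=cv2.INTER_CUBIC))"
```

```text
t: 12.82
eef_pos: [747.6, 32.3, 140.5]
tcp_rot: [1.93, 1.556, 0.293]
ft_force: [0.3, 2.2, -0.9]
opening: 0.248
t 12.82 p [747.6  32.3 140.5] rot [1.93  1.556 0.293] F [ 0.3  2.2 -0.9] op 0.248 q [-0.047  0.701  1.266  0.005  1.161  1.588]
[[ 0.014  0.998 -0.066]
 [ 0.004 -0.066 -0.998]
 [-1.     0.014 -0.005]]
```

View pics/s14c.png

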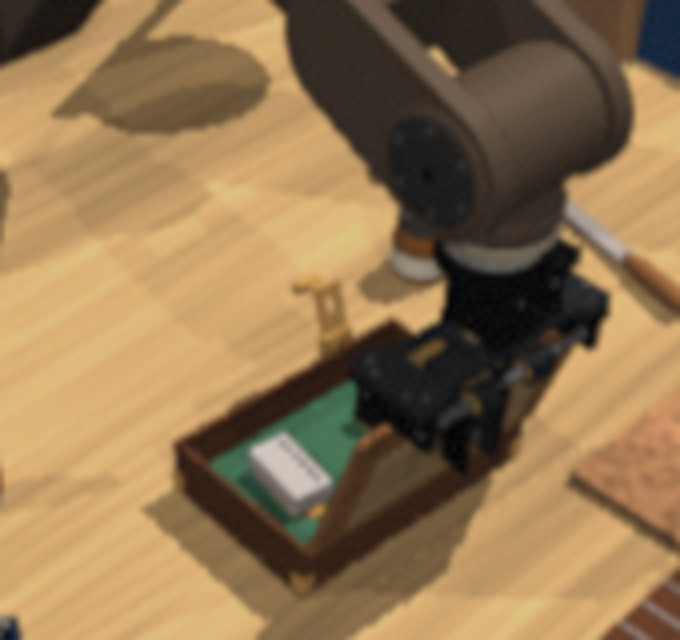

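```bash
python3 -m pendant '[0,0,0,0,0.5,0,0,0,0,0.5,-1,0,0,0,0.5,-1,0,0,0,0.5,-1,0,0,0,0.5]'; python3 -m pendant '[-0.2,-1,0,0,0.8,0,-1,0,0,0.8,0,-1,0,0,0.8,0,-1,0,0,0.8,0,-1,0,0,0.8]';python3 -m pendant '[0,-1,0,0,0.8,0,-1,0,0,0.8,0.5,-1,0,0,0.8,0,0,0,0,0.8]'; python3 -c "from h import *
s=st();print(R_of(s['tcp_rot']).round(3));snap('wrist','w15');i,im,d=snap('top','t15');cv2.imwrite('pics/t15c.png',cv2.resize(im[130:230,220:350],None,fx=6,fy=6,interpolation=cv2.INTER_CUBIC))"
```

```text
t: 13.5
eef_pos: [743.0, 31.2, 230.2]
tcp_rot: [2.149, 1.564, 0.512]
ft_force: [0.2, 0.2, -0.0]
opening: 0.501
t: 14.12
eef_pos: [588.8, 40.5, 237.7]
tcp_rot: [1.844, 1.561, 0.206]
ft_force: [0.1, -0.0, 0.0]
opening: 0.798
t: 14.62
eef_pos: [493.2, 46.5, 222.8]
tcp_rot: [1.751, 1.561, 0.114]
ft_force: [1.3, 0.1, 0.2]
opening: 0.801
t 14.62 p [493.2  46.5 222.8] rot [1.751 1.561 0.114] F [1.3 0.1 0.2] op 0.801 q [-0.04   0.255  1.816  0.002  1.06   1.596]
[[ 0.01   0.998 -0.067]
 [ 0.001 -0.067 -0.998]
 [-1.     0.01  -0.002]]
```

View pics/w15.png

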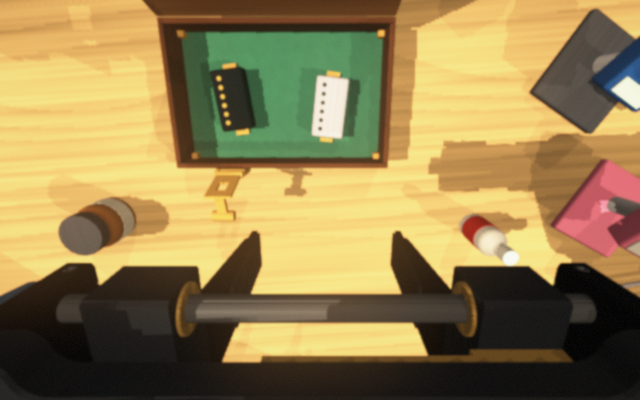

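View pics/t15c.png

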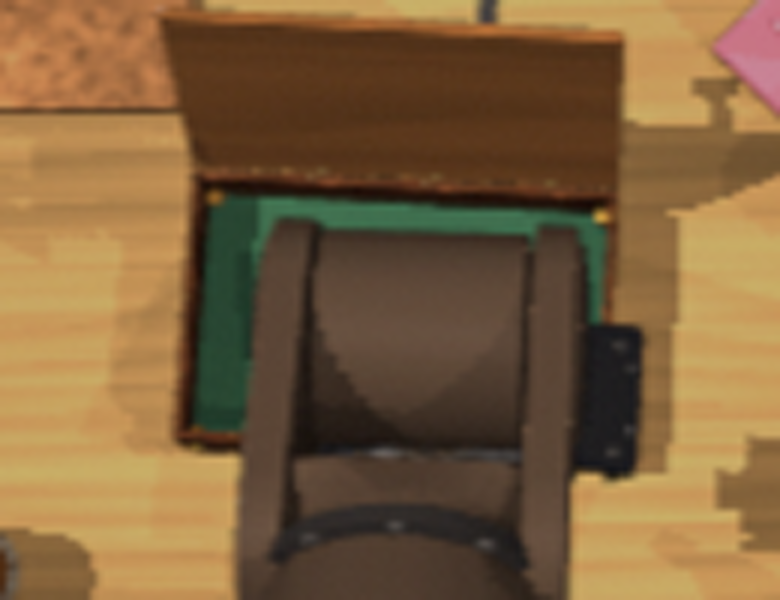

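```bash
cat > pk.py <<'E'
from h import *
i,im,d=load('w15');c=cloud(i,d)
m=(c[...,2]>30)&(c[...,2]<42);r=np.zeros(m.shape,bool);r[50:150,290:370]=1;m&=r
lb=cv2.connectedComponentsWithStats(m.astype(np.uint8));k=1+lb[2][1:,4].argmax();m=lb[1]==k
P=c[m];print(lb[2][k],P.mean(0),cv2.minAreaRect(P[:,:2].astype(np.float32)),np.median(P[:,2]))
cn=max(cv2.findContours(m.astype(np.uint8),cv2.RETR_EXTERNAL,cv2.CHAIN_APPROX_NONE)[0],key=len)
Q=np.array([onz(i,u,v,36)[:2] for u,v in cn[:,0]],np.float32);print(cv2.minAreaRect(Q))
m2=(c[...,2]>13)&(c[...,2]<20);m2&=r
cv2.imwrite('pics/w15c.png',cv2.resize(im[50:160,180:400],None,fx=3.5,fy=3.5,interpolation=cv2.INTER_CUBIC))
E
python3 pk.py
```

```text
[ 311   76   38   64 1940] [569.44922565  36.10162712  35.65493797] ((568.501708984375, 36.22900390625), (37.99565124511719, 69.94302368164062), 79.7507095336914) 35.69202739462705
((568.5448608398438, 36.27552032470703), (37.62381362915039, 69.33499908447266), 79.78105163574219)
```

View pics/w15c.png

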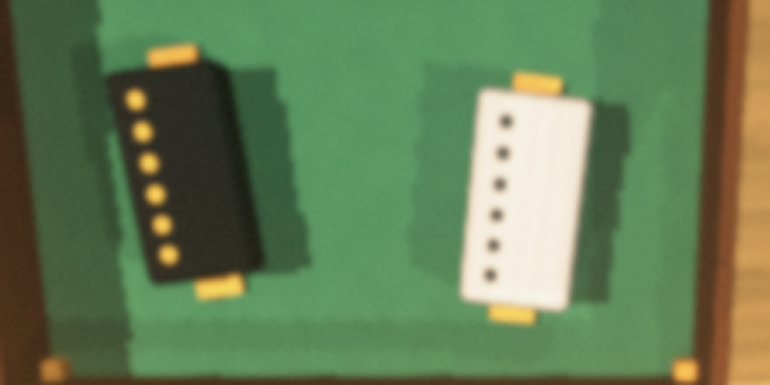

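```bash
python3 -m pendant '[0,0.8,0.04,0,0.65,0,0.8,0.04,0,0.65,0.5,0.74,0.04,0.22,0.65,1,0,0,0,0.65,0,0,0,0,0.65]'; python3 -c "from h import *
s=st();print(R_of(s['tcp_rot']).round(3))"
```

```text
t: 15.35
eef_pos: [574.0, 36.9, 180.4]
tcp_rot: [1.777, 1.553, 0.025]
ft_force: [0.2, 0.3, -0.0]
opening: 0.651
t 15.35 p [574.   36.9 180.4] rot [1.777 1.553 0.025] F [ 0.2  0.3 -0. ] op 0.651 q [-0.051  0.412  1.696  0.002  1.016  1.7  ]
[[ 0.018  0.984 -0.18 ]
 [ 0.    -0.18  -0.984]
 [-1.     0.017 -0.004]]
```

```bash
python3 -m pendant '[1,-0.42,0.03,0,0.65,1,0,0,0,0.65,1,0,0,0,0.65,1,0,0,0,0.65,1,0,0,0,0.65]'; python3 -c "from h import *
s=st();print(R_of(s['tcp_rot']).round(3));snap('wrist','w16')"
```

```text
t: 15.98
eef_pos: [572.4, 37.8, 34.9]
tcp_rot: [1.737, 1.539, -0.014]
ft_force: [0.1, 0.4, 0.4]
opening: 0.652
t 15.97 p [572.4  37.8  34.9] rot [ 1.737  1.539 -0.014] F [0.1 0.4 0.4] op 0.652 q [-0.05   0.593  1.848  0.002  0.669  1.7  ]
[[ 0.032  0.983 -0.179]
 [-0.    -0.179 -0.984]
 [-0.999  0.032 -0.005]]
```

View pics/w16.png

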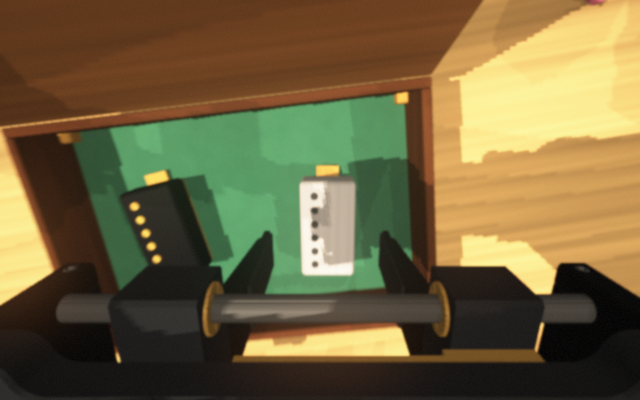

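```bash
python3 -m pendant '[0.6,-0.32,0.04,0,0.65,0.5,0,0,0,0.65,0.25,0,0,0,0.65,0.2,0,0,0,0.65,0,0,0,0,0.65]'; python3 -c "from h import *
s=st();print(R_of(s['tcp_rot']).round(3));i,im,d=snap('wrist','w17');c=cloud(i,d)
for u in range(250,290,3):
  print(u,[(v,c[v,u].round(0).tolist()) for v in (232,238,244)])"
```

```text
t: 16.65
eef_pos: [567.3, 38.0, -13.0]
tcp_rot: [1.733, 1.537, -0.017]
ft_force: [-0.2, 0.1, 0.1]
opening: 0.653
t 16.65 p [567.3  38.  -13. ] rot [ 1.733  1.537 -0.017] F [-0.2  0.1  0.1] op 0.653 q [-0.05   0.664  1.888  0.002  0.557  1.699]
[[ 0.034  0.983 -0.179]
 [-0.001 -0.179 -0.984]
 [-0.999  0.033 -0.005]]
250 [(232, [581.0, 81.0, 11.0]), (238, [577.0, 82.0, 12.0]), (244, [573.0, 83.0, 11.0])]
253 [(232, [581.0, 79.0, 12.0]), (238, [577.0, 80.0, 12.0]), (244, [584.0, 72.0, 39.0])]
256 [(232, [580.0, 77.0, 12.0]), (238, [577.0, 78.0, 12.0]), (244, [584.0, 70.0, 40.0])]
259 [(232, [580.0, 76.0, 11.0]), (238, [584.0, 70.0, 32.0]), (244, [583.0, 69.0, 40.0])]
262 [(232, [580.0, 74.0, 12.0]), (238, [584.0, 69.0, 33.0]), (244, [583.0, 67.0, 40.0])]
265 [(232, [584.0, 68.0, 24.0]), (238, [583.0, 67.0, 32.0]), (244, [581.0, 67.0, 36.0])]
268 [(232, [583.0, 67.0, 23.0]), (238, [582.0, 66.0, 29.0]), (244, [580.0, 66.0, 35.0])]
271 [(232, [579.0, 68.0, 13.0]), (238, [580.0, 66.0, 26.0]), (244, [577.0, 66.0, 26.0])]
274 [(232, [578.0, 67.0, 11.0]), (238, [575.0, 67.0, 12.0]), (244, [571.0, 68.0, 13.0])]
277 [(232, [578.0, 65.0, 12.0]), (238, [575.0, 65.0, 13.0]), (244, [570.0, 67.0, 11.0])]
280 [(232, [578.0, 63.0, 11.0]), (238, [574.0, 64.0, 12.0]), (244, [570.0, 65.0, 10.0])]
283 [(232, [577.0, 61.0, 11.0]), (238, [574.0, 62.0, 12.0]), (244, [570.0, 63.0, 12.0])]
286 [(232, [577.0, 59.0, 12.0]), (238, [574.0, 60.0, 12.0]), (244, [569.0, 61.0, 11.0])]
289 [(232, [577.0, 58.0, 12.0]), (238, [573.0, 58.0, 12.0]), (244, [569.0, 59.0, 12.0])]
```

View pics/w17.png

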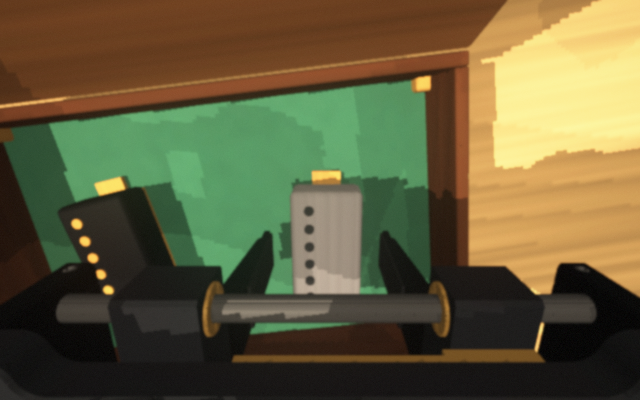

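```bash
python3 -m pendant '[0.1,-0.05,0,0,0.5,0,0,0,0,0.3,0,0,0,0,0.2,0,0,0,0,0.2,0,0,0,0,0.2]'; python3 -c "from h import *
s=st();print(R_of(s['tcp_rot']).round(3))"
```

```text
t: 17.32
eef_pos: [566.3, 38.3, -15.2]
tcp_rot: [1.732, 1.536, -0.019]
ft_force: [-0.0, 0.5, -1.9]
opening: 0.401
t 17.32 p [566.3  38.3 -15.2] rot [ 1.732  1.536 -0.019] F [-0.   0.5 -1.9] op 0.401 q [-0.049  0.666  1.892  0.002  0.548  1.7  ]
[[ 0.035  0.983 -0.179]
 [-0.001 -0.179 -0.984]
 [-0.999  0.035 -0.006]]
```

```bash
python3 -m pendant '[-0.6,0,0,0,0.2,-1,0,0,0,0.2,-1,0,0,0,0.2,-0.6,0,0,0,0.2,0,0,0,0,0.2]'; python3 -c "from h import *
s=st();print(R_of(s['tcp_rot']).round(3));snap('wrist','w18')"
```

```text
t: 17.95
eef_pos: [562.8, 38.4, 88.0]
tcp_rot: [1.731, 1.534, -0.02]
ft_force: [-0.1, -0.1, -1.6]
opening: 0.394
t 17.95 p [562.8  38.4  88. ] rot [ 1.731  1.534 -0.02 ] F [-0.1 -0.1 -1.6] op 0.394 q [-0.05   0.503  1.835  0.002  0.767  1.7  ]
[[ 0.037  0.983 -0.179]
 [-0.001 -0.179 -0.984]
 [-0.999  0.036 -0.006]]
```

View pics/w18.png

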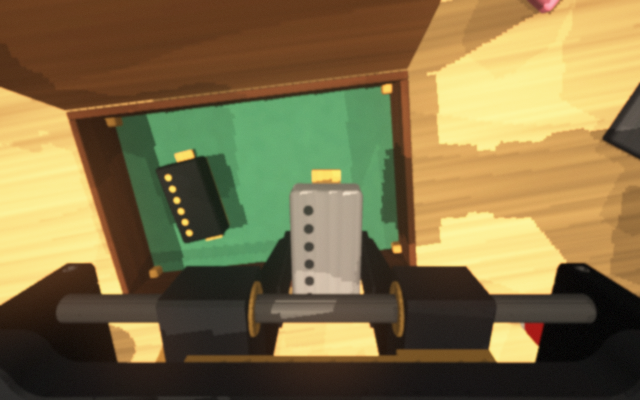

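```bash
python3 -m pendant '[0,-1,0.2,-0.23,0.2,0,-1,0.02,0,0.2,0,-1,0.02,0,0.2,0.8,0,0,0,0.2,0,0,0,0,0.2]'; python3 -c "from h import *
s=st();print(R_of(s['tcp_rot']).round(3))"
```

```text
t: 18.62
eef_pos: [468.1, 40.5, 57.2]
tcp_rot: [1.618, 1.54, -0.014]
ft_force: [0.1, 0.0, 0.3]
opening: 0.399
t 18.62 p [468.1  40.5  57.2] rot [ 1.618  1.54  -0.014] F [0.1 0.  0.3] op 0.399 q [-5.500e-02  4.500e-01  2.081e+00  2.000e-03  5.790e-01  1.575e+00]
[[ 0.031  0.998 -0.061]
 [-0.    -0.061 -0.998]
 [-1.     0.031 -0.001]]
```

```bash
python3 -m pendant '[0.5,0,0,0,0.2,0.4,0,0,0,0.2,0,0,0,0,0.2]'
cat > pl.py <<'E'
from h import *
import sys
# plane of pickup top from wrist view: chrome pixels between fingers
def topplane(tag,show=True):
    i,im,d=load(tag);c=cloud(i,d);s=env.state();e=np.array(s['eef_pos']);Rt=R_of(s['tcp_rot'])
    hsv=cv2.cvtColor(im,cv2.COLOR_BGR2HSV)
    q=(c-e)@Rt  # tool coords
    m=(hsv[...,1]<70)&(hsv[...,2]>60)&(abs(q[...,2])<21)&(q[...,1]>-20)&(q[...,1]<60)&(q[...,0]<-20)&(q[...,0]>-110)
    m=cv2.erode(m.astype(np.uint8),np.ones((3,3)))>0
    lb=cv2.connectedComponentsWithStats(m.astype(np.uint8));k=1+lb[2][1:,4].argmax();m=lb[1]==k
    P=c[m]
    for _ in range(5):
        mu=P.mean(0);V=np.linalg.svd(P-mu)[2];n=V[2]*np.sign(V[2][2]);r=(P-mu)@n;P=P[abs(r)<max(1.5,2*r.std())]
    Q=(P-e)@Rt
    print('N',len(P),'bbox px',lb[2][k],'normal',n.round(3),'tilt',np.degrees(np.arccos(n[2])).round(2),'az',np.degrees(np.arctan2(n[1],n[0])).round(1),'mean',mu.round(1),'std',r.std().round(2),'toolrange',Q.min(0).round(0),Q.max(0).round(0))
    return i,im,d,c,P,mu,n,m
if __name__=='__main__':
    tag=sys.argv[1]; s=st(); snap('wrist',tag); topplane(tag)
E
python3 pl.py w19
```

```text
t: 19.0
eef_pos: [469.7, 40.4, 30.0]
tcp_rot: [1.618, 1.54, -0.014]
ft_force: [0.0, -0.1, -1.2]
opening: 0.399
t 19.0 p [469.7  40.4  30. ] rot [ 1.618  1.54  -0.014] F [ 0.  -0.1 -1.2] op 0.399 q [-0.055  0.502  2.098  0.003  0.51   1.574]
N 6168 bbox px [ 291  185   70  108 6702] normal [0.008 0.    1.   ] tilt 0.43 az 3.1 mean [479.9  37.9  80.9] std 0.59 toolrange [-53. -18. -17.] [-48.  40.  20.]
```

View pics/w19.png

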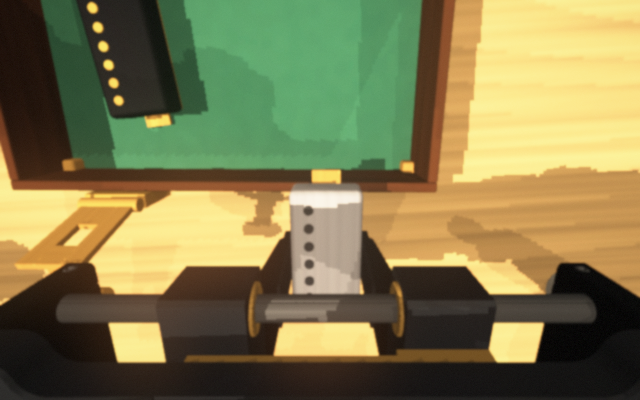

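```bash
python3 -m pendant '[0.2,0,0,0,0.2,0.15,0,0,0,0.2]'; python3 pl.py w20
```

```text
t: 19.3
eef_pos: [469.8, 40.4, 21.0]
tcp_rot: [1.615, 1.539, -0.017]
ft_force: [-7.2, -0.8, 12.5]
opening: 0.398
t 19.3 p [469.8  40.4  21. ] rot [ 1.615  1.539 -0.017] F [-7.2 -0.8 12.5] op 0.398 q [-0.055  0.52   2.105  0.003  0.485  1.574]
N 5755 bbox px [ 289  188   73  105 6669] normal [-0.144  0.006  0.99 ] tilt 8.29 az 177.8 mean [478.9  38.   75.3] std 0.57 toolrange [-58. -19. -17.] [-50.  37.  20.]
```

```bash
python3 -m pendant '[0.2,0,0,0,0.2,0.15,0,0,0,0.2]'; python3 pl.py w21
```

```text
t: 19.6
eef_pos: [469.6, 40.4, 11.5]
tcp_rot: [1.611, 1.538, -0.02]
ft_force: [-4.7, -0.6, 11.4]
opening: 0.395
t 19.6 p [469.6  40.4  11.5] rot [ 1.611  1.538 -0.02 ] F [-4.7 -0.6 11.4] op 0.395 q [-0.055  0.538  2.112  0.003  0.46   1.574]
N 4917 bbox px [ 289  195   75   98 6449] normal [-0.346  0.017  0.938] tilt 20.26 az 177.2 mean [477.6  38.   70.9] std 0.58 toolrange [-68. -19. -16.] [-49.  33.  20.]
```

```bash
python3 -m pendant '[0.13,0,0,0,0.2,0,0,0,0,0.2]'; python3 pl.py w22
```

```text
t: 19.9
eef_pos: [469.8, 40.4, 8.5]
tcp_rot: [1.609, 1.537, -0.022]
ft_force: [-1.0, -0.4, -0.8]
opening: 0.395
t 19.9 p [469.8  40.4   8.5] rot [ 1.609  1.537 -0.022] F [-1.  -0.4 -0.8] op 0.395 q [-0.055  0.544  2.114  0.003  0.45   1.574]
N 4460 bbox px [ 288  198   77   94 6160] normal [-0.412  0.022  0.911] tilt 24.39 az 177.0 mean [478.2  37.8  70.2] std 0.8 toolrange [-71. -19. -16.] [-48.  31.  20.]
```

View pics/w22.png

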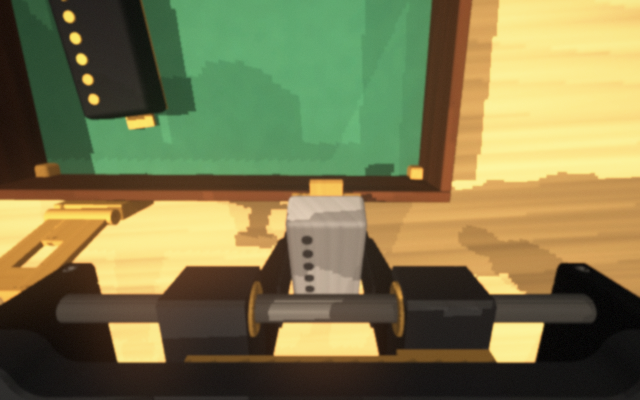

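```bash
python3 -m pendant '[-0.6,0,0,0,0.2,-1,0,0,0,0.2,-1,0,0,0,0.2,-1,0,0,0,0.2,-1,0,0,0,0.2]';python3 -m pendant '[-0.5,0,0.8,0.15,0.2,0,0,0,0,0.2]'; python3 pl.py w23
```

```text
t: 20.58
eef_pos: [464.8, 40.5, 149.3]
tcp_rot: [1.613, 1.54, -0.019]
ft_force: [0.5, 0.2, -0.5]
opening: 0.398
t: 20.82
eef_pos: [463.9, 16.3, 167.0]
tcp_rot: [1.68, 1.534, -0.028]
ft_force: [-0.6, 0.1, -1.3]
opening: 0.395
t 20.82 p [463.9  16.3 167. ] rot [ 1.68   1.534 -0.028] F [-0.6  0.1 -1.3] op 0.395 q [-0.109  0.265  1.978  0.004  0.863  1.596]
N 4098 bbox px [ 290  198   74   95 5550] normal [-0.416  0.056  0.908] tilt 24.84 az 172.4 mean [471.   12.5 228.3] std 0.66 toolrange [-71. -20. -16.] [-48.  32.  19.]
```

View pics/w23.png

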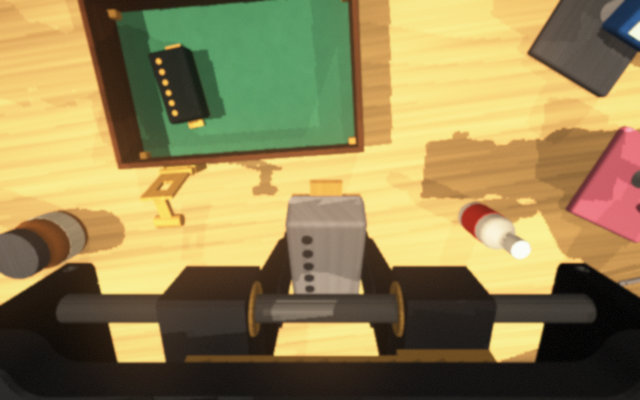

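```bash
cat >> pl.py <<'E'
L=np.array([586.3,-287.4,105.]);YAW=-0.625
def pose(tag):
    i,im,d,c,P,mu,n,m=topplane(tag)
    m=cv2.dilate(m.astype(np.uint8),np.ones((3,3)))
    s=env.state();Rt=R_of(s['tcp_rot'])
    cn=max(cv2.findContours(m,cv2.RETR_EXTERNAL,cv2.CHAIN_APPROX_NONE)[0],key=len)[:,0]
    X=[]
    for u,v in cn:
        p,r=ray(i,u,v); X.append(p+r*((mu-p)@n)/(r@n))
    X=np.array(X)-mu
    ul=Rt[:,1]-n*(Rt[:,1]@n);ul/=np.linalg.norm(ul);w=np.cross(n,ul)
    a=X@ul;b=X@w
    far=np.percentile(a,97)
    # side edges -> yaw of pickup
    ctr=mu+ul*(far-35)+w*(np.percentile(b,96)+np.percentile(b,4))/2
    und=ctr-24*n
    print('far',far.round(1),'width',(np.percentile(b,96)-np.percentile(b,4)).round(1),'top ctr',ctr.round(1),'underside',und.round(1),'eef',np.round(s['eef_pos'],1))
    # long-edge directions
    for sg in (1,-1):
        sel=(sg*b>np.percentile(sg*b,60))&(a<far-6)&(a>a.min()+6)
        k=np.polyfit(a[sel],b[sel],1)[0] if sel.sum()>8 else np.nan; print('edge slope deg',np.degrees(np.arctan(k)).round(2))
    na=np.array([-np.sin(.4363)*np.cos(YAW),-np.sin(.4363)*np.sin(YAW),np.cos(.4363)])
    G=L+100*na
    e=G-und; print('goal',G.round(1),'err world',e.round(1),'err tool units',(Rt.T@e/30).round(2),'normal ang err',np.degrees(np.arccos(n@na)).round(2),'dist',((und-L)@na).round(1))
    hx=np.array([np.cos(.4363)*np.cos(YAW),np.cos(.4363)*np.sin(YAW),np.sin(.4363)])
    print('long axis yaw',np.degrees(np.arctan2(ul[1],ul[0])).round(2),'angle to head x',np.degrees(np.arccos(ul@hx)).round(2),'tool tilt',Rt[:,0].round(3))
    return und,n
if __name__=='__main__': pose(tag)
E
sed -i '/topplane(tag)$/{/__main__/!s/.*topplane(tag)$/&/}' pl.py
python3 - <<'E'
import pl
pl.pose('w23')
E
```

```text
N 4098 bbox px [ 290  198   74   95 5550] normal [-0.416  0.056  0.908] tilt 24.84 az 172.4 mean [471.   12.5 228.3] std 0.66 toolrange [-71. -20. -16.] [-48.  32.  19.]
far 37.7 width 35.1 top ctr [473.6  13.4 229.5] underside [483.6  12.  207.7] eef [463.6  16.9 166.4]
edge slope deg -1.18
edge slope deg 1.91
goal [ 552.  -262.7  195.6] err world [  68.4 -274.7  -12.1] err tool units [0.49 3.48 8.77] normal ang err 11.78 dist 202.3
long axis yaw -7.8 angle to head x 25.35 tool tilt [ 0.035 -0.001 -0.999]
```

```bash
cat > chk.py <<'E'
import pl,sys
from h import *
def draw(tag):
    und,n=pl.pose(tag); i,im,d=load(tag); Rt=R_of(env.state()['tcp_rot'])
    ul=Rt[:,1]-n*(Rt[:,1]@n);ul/=np.linalg.norm(ul);w=np.cross(n,ul)
    o=cv2.resize(im[150:350,220:440],None,fx=3.6,fy=3.6)
    for (a,b,h) in [(42,8,0),(42,-8,0),(35,19,24),(35,-19,24),(-35,19,24),(-35,-19,24),(35,19,0),(35,-19,0),(0,0,24)]:
        u,v=proj(i,und+a*ul+b*w+h*n); cv2.circle(o,(int((u-220+.5)*3.6),int((v-150+.5)*3.6)),3,(0,0,255),-1)
    cv2.imwrite(f'pics/{tag}_chk.png',o)
draw(sys.argv[1])
E
python3 chk.py w23 >/dev/null
```

```text
(no output)
```

View pics/w23_chk.png

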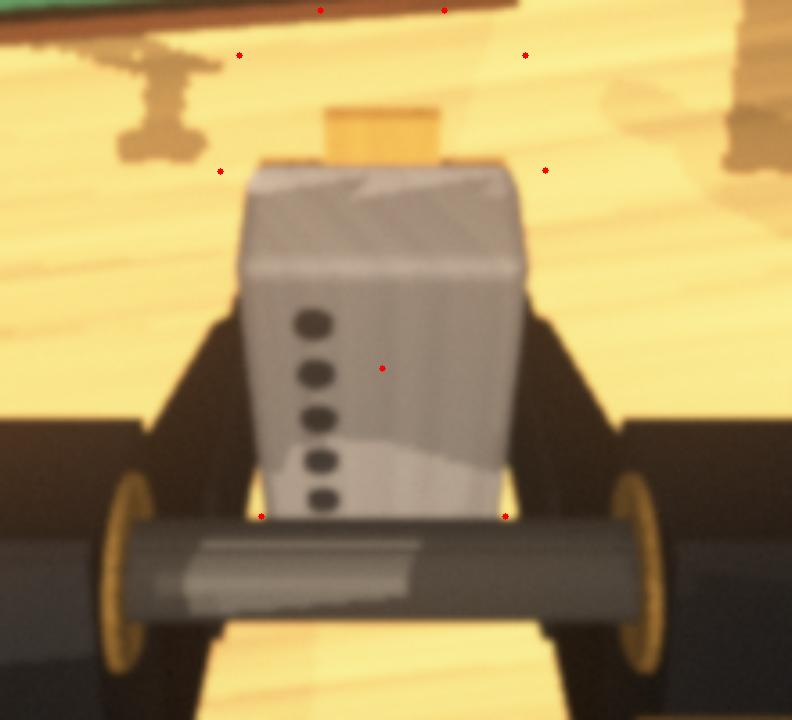

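```bash
python3 - <<'E'
s=open('pl.py').read()
s=s.replace("""    P=c[m]
    for _ in range(5):""","""    v,u=np.nonzero(m); P=c[m]
    # seed: rows well inside the top face, then grow by plane inliers
    v0=np.percentile(v,45); P=c[m&(np.arange(400)[:,None]>v0)]
    for _ in range(6):
        mu=P.mean(0);V=np.linalg.svd(P-mu)[2];n=V[2]*np.sign(V[2][2]);m2=m&(abs((c-mu)@n)<1.3);P=c[m2]
    m=cv2.morphologyEx(m2.astype(np.uint8),cv2.MORPH_OPEN,np.ones((3,5)))>0; P=c[m]
    for _ in range(1):""")
open('pl.py','w').write(s)
E
sed -i 's/^if __name__==.__main__.: pose(tag)$//; s/st(); snap(.wrist.,tag); topplane(tag)/st(); snap("wrist",tag)/' pl.py; python3 chk.py w23
```

```text
N 3839 bbox px [ 290  198   74   95 5550] normal [-0.428  0.057  0.902] tilt 25.56 az 172.4 mean [469.3  12.5 227.7] std 0.44 toolrange [-71. -19. -16.] [-48.  30.  19.]
far 24.7 width 35.0 top ctr [460.3  15.2 223.2] underside [470.6  13.8 201.6] eef [463.6  16.9 166.4]
edge slope deg -0.58
edge slope deg 0.93
goal [ 552.  -262.7  195.6] err world [  81.5 -276.5   -6. ] err tool units [0.3  3.93 8.77] normal ang err 11.98 dist 201.7
long axis yaw -7.82 angle to head x 25.27 tool tilt [ 0.035 -0.001 -0.999]
```

View pics/w23_chk.png

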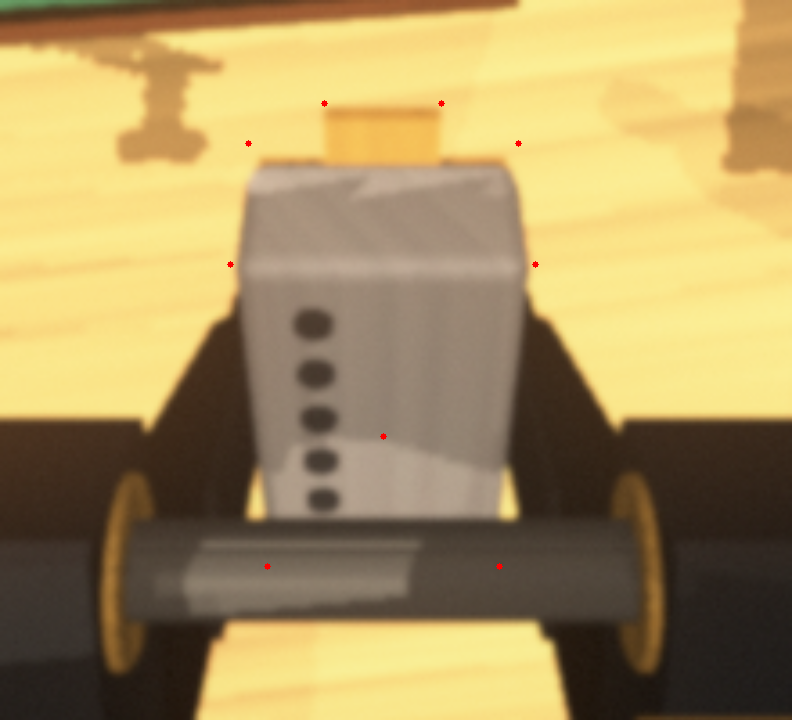

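```bash
python3 -m pendant '[0,0.44,0.95,0,0.2,0,0.44,0.95,0,0.2,0,0.44,0.95,0,0.2,0,0.44,0.95,0,0.2,0,0.44,0.95,0,0.2]';python3 -m pendant '[0,0.44,0.95,0.24,0.2,0,0.3,0.7,0.24,0.2,0,0.2,0.5,0.24,0.2,0,0.0,0.2,0.24,0.2,0,0,0,0,0.2]'; python3 pl.py w24; python3 chk.py w24
```

```text
t: 21.5
eef_pos: [510.4, -132.5, 163.7]
tcp_rot: [1.767, 1.541, 0.072]
ft_force: [0.4, 0.3, -2.2]
opening: 0.399
t: 22.12
eef_pos: [521.5, -207.0, 157.5]
tcp_rot: [2.462, 1.547, 0.278]
ft_force: [0.2, -1.2, -0.2]
opening: 0.397
t 22.12 p [ 521.5 -207.   157.5] rot [2.462 1.547 0.278] F [ 0.2 -1.2 -0.2] op 0.397 q [-0.505  0.417  1.758  0.02   0.95   1.668]
N 3943 bbox px [ 289  198   75   95 5808] normal [-0.347  0.224  0.91 ] tilt 24.43 az 147.2 mean [ 525.3 -213.7  217.6] std 0.43 toolrange [-70. -20. -16.] [-47.  31.  19.]
far 25.6 width 35.6 top ctr [ 519.  -207.7  213.7] underside [ 527.4 -213.   191.9] eef [ 521.6 -206.7  157.5]
edge slope deg -3.76
edge slope deg 1.82
goal [ 552.  -262.7  195.6] err world [ 24.7 -49.6   3.7] err tool units [-0.12  1.63  0.88] normal ang err 1.37 dist 117.3
long axis yaw -35.48 angle to head x 0.66 tool tilt [ 0.022  0.006 -1.   ]
```

View pics/w24_chk.png

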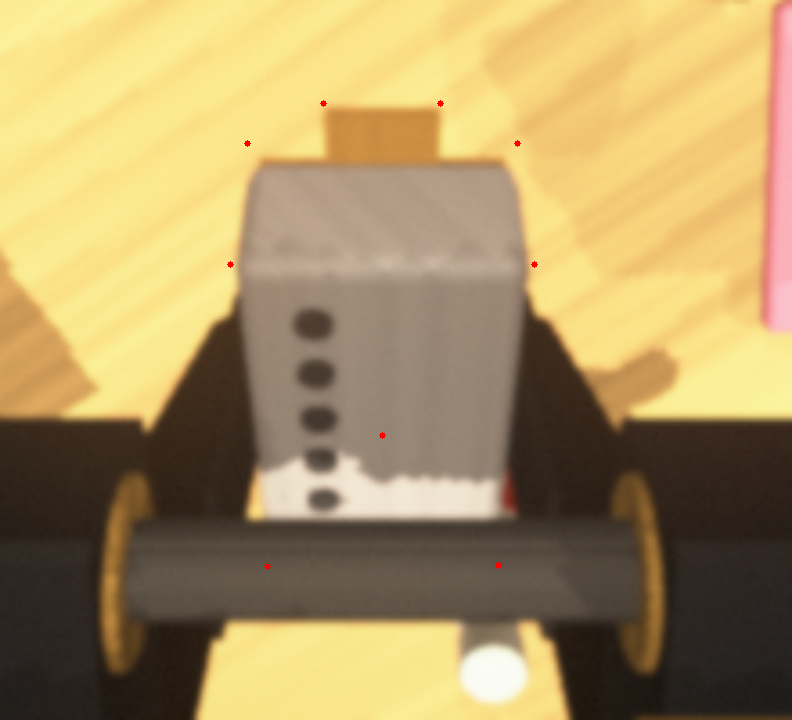

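```bash
python3 -m pendant '[-0.05,0.55,0.3,0,0.2,-0.05,0.55,0.3,0,0.2,-0.02,0.5,0.25,0,0.2,0,0,0,0,0.2,0,0,0,0,0.2]'; python3 pl.py w25; python3 chk.py w25
```

```text
t: 22.8
eef_pos: [548.7, -258.0, 160.8]
tcp_rot: [2.47, 1.548, 0.294]
ft_force: [0.6, 0.2, -1.0]
opening: 0.399
t 22.8 p [ 548.7 -258.   160.8] rot [2.47  1.548 0.294] F [ 0.6  0.2 -1. ] op 0.399 q [-0.557  0.476  1.642  0.021  1.008  1.608]
N 4066 bbox px [ 289  198   75   95 6008] normal [-0.349  0.22   0.911] tilt 24.34 az 147.8 mean [ 552.7 -264.8  221.1] std 0.43 toolrange [-71. -20. -17.] [-47.  31.  19.]
far 25.2 width 35.6 top ctr [ 546.1 -258.7  217.1] underside [ 554.5 -264.   195.2] eef [ 548.7 -257.9  160.9]
edge slope deg -2.83
edge slope deg 0.22
goal [ 552.  -262.7  195.6] err world [-2.4  1.3  0.4] err tool units [-0.02 -0.09  0.01] normal ang err 1.64 dist 98.4
long axis yaw -35.16 angle to head x 0.91 tool tilt [ 0.022  0.007 -1.   ]
```

```bash
python3 -m pendant '[0,-0.09,0,0.02,0.2,0,0,0,0,0.2,0,0,0,0,0.2]'; python3 pl.py w26; python3 chk.py w26; python3 -c "from h import *
i,im,d=snap('scene','s26');cv2.imwrite('pics/s26c.png',cv2.resize(im[120:320,170:430],None,fx=3,fy=3,interpolation=cv2.INTER_CUBIC))"
```

```text
t: 23.22
eef_pos: [546.0, -255.4, 161.1]
tcp_rot: [2.48, 1.548, 0.294]
ft_force: [0.1, 0.2, -0.5]
opening: 0.397
t 23.23 p [ 546.  -255.4  161.1] rot [2.48  1.548 0.294] F [ 0.1  0.2 -0.5] op 0.397 q [-0.556  0.471  1.651  0.021  1.005  1.619]
N 4100 bbox px [ 289  198   75   95 5972] normal [-0.346  0.223  0.912] tilt 24.28 az 147.2 mean [ 550.4 -262.4  221.5] std 0.45 toolrange [-70. -20. -17.] [-47.  31.  19.]
far 24.8 width 35.6 top ctr [ 543.3 -256.2  217.4] underside [ 551.6 -261.6  195.5] eef [ 546.  -255.4  161.1]
edge slope deg -0.21
edge slope deg -0.02
goal [ 552.  -262.7  195.6] err world [ 0.4 -1.1  0.1] err tool units [-0.    0.03  0.02] normal ang err 1.46 dist 100.3
long axis yaw -35.74 angle to head x 0.75 tool tilt [ 0.022  0.007 -1.   ]
```

View pics/s26c.png

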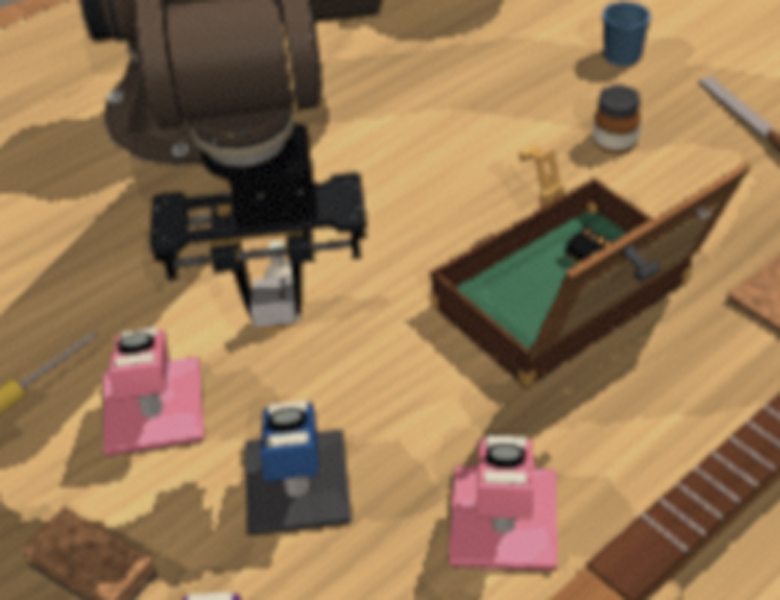

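Run:
```python
import pl
from h import *
und,n=pl.pose('w26'); i,im,d=load('s26'); Rt=R_of(env.state()['tcp_rot'])
ul=Rt[:,1]-n*(Rt[:,1]@n);ul/=np.linalg.norm(ul);w=np.cross(n,ul)
x0,y0=235,190;f=8
o=cv2.resize(im[y0:y0+75,x0:x0+60],None,fx=f,fy=f,interpolation=cv2.INTER_CUBIC)
def dot(p,c):
    u,v=proj(i,p);cv2.circle(o,(int((u-x0+.5)*f),int((v-y0+.5)*f)),3,c,-1)
for (a,b,h) in [(42,8,0),(42,-8,0),(35,19,24),(35,-19,24),(35,19,0),(35,-19,0)]: dot(und+a*ul+b*w+h*n,(0,0,255))
na=np.array([-.3428,.2472,.9063]);dot(pl.L,(0,255,0))
cv2.imwrite('pics/s26p.png',o)
```

```text
N 4089 bbox px [ 289  198   75   95 5962] normal [-0.346  0.223  0.912] tilt 24.27 az 147.2 mean [ 550.4 -262.4  221.6] std 0.45 toolrange [-70. -19. -17.] [-48.  31.  19.]
far 24.7 width 35.6 top ctr [ 543.3 -256.2  217.4] underside [ 551.6 -261.5  195.5] eef [ 546.  -255.5  161.1]
edge slope deg -0.12
edge slope deg -0.01
goal [ 552.  -262.7  195.6] err world [ 0.4 -1.1  0.1] err tool units [-0.    0.03  0.02] normal ang err 1.46 dist 100.3
long axis yaw -35.74 angle to head x 0.76 tool tilt [ 0.022  0.007 -1.   ]
```

View pics/s26p.png

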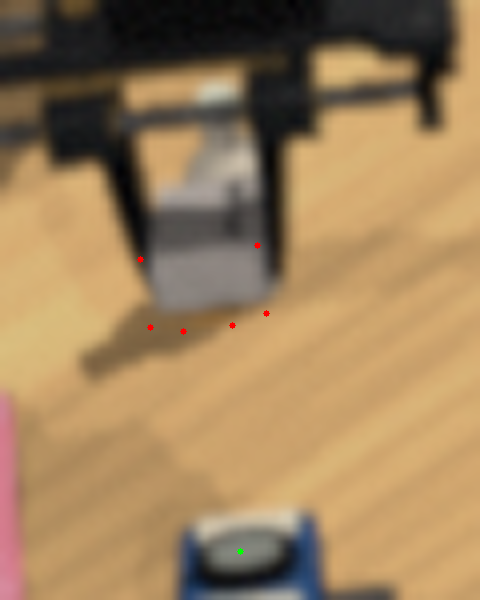

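Run:
```python
import pl,io,contextlib
from h import *
with contextlib.redirect_stdout(io.StringIO()): und,n=pl.pose('w26')
Rt=R_of(env.state()['tcp_rot'])
ul=Rt[:,1]-n*(Rt[:,1]@n);ul/=np.linalg.norm(ul);w=np.cross(n,ul)
for tag in('s26','w26'):
    i,im,d=load(tag);c=cloud(i,d)
    q=(c-und)@np.stack([ul,w,n],1)
    hsv=cv2.cvtColor(im,cv2.COLOR_BGR2HSV)
    m=(abs(q[...,1])<15)&(q[...,2]>6)&(q[...,2]<18)&(q[...,0]>22)&(q[...,0]<48)
    print(tag,'end face a:',m.sum(),q[m].mean(0).round(1),np.median(q[m][:,0]))
    m=(abs(q[...,1])<24)&(q[...,2]>-12)&(q[...,2]<32)&(q[...,0]>20)&(q[...,0]<50)
    print(q[m].min(0).round(1),np.percentile(q[m],[5,95],axis=0).round(1))
    e=(hsv[...,0]<28)&(hsv[...,1]>90)&(abs(q[...,1])<12)&(q[...,2]>-8)&(q[...,2]<9)&(q[...,0]>30)&(q[...,0]<50)
    print('ear',e.sum(),q[e].mean(0).round(1),np.percentile(q[e],[5,95],axis=0).round(1) if e.sum() else '')
# lens from scene depth
i,im,d=load('s26');c=cloud(i,d);print('lens scene depth',c[258:261,264:268].reshape(-1,3).mean(0).round(1), onz(i,265.4,258.5,105).round(1))
```

```text
s26 end face a: 49 [34.5 -0.4 11.7] 34.74857799904518
[ 20.5 -15.9  -0.1] [[ 23.8 -14.2   1.4]
 [ 39.2  19.6  23.9]]
ear 16 [38.4  2.1  2. ] [[31.7 -7.5 -0.1]
 [43.4  9.3  4. ]]
w26 end face a: 1052 [34.4  0.  12.1] 34.3714392601198
[ 20.  -18.7  -0.7] [[ 22.2 -15.9   2.6]
 [ 39.5  16.7  24.6]]
ear 569 [38.   0.3  2.8] [[33.2 -7.2  0.7]
 [41.8  7.9  4. ]]
lens scene depth [ 590.4 -287.1  105.8] [ 588.2 -285.8  105. ]
```

```bash
python3 -c "from h import *
s=st();print(np.abs(s['qvel']).max());print(env.job_done());st()"
```

```text
t 23.32 p [ 546.  -255.5  161.1] rot [2.48  1.548 0.294] F [ 0.8  0.4 -0.4] op 0.398 q [-0.556  0.471  1.651  0.021  1.005  1.619]
0.003230475373547349
the job is handed in; nothing more can be done
None
the job is handed in; nothing more can be done
```

The job is handed in at about 23 s of the 61 s. The arm is holding the chrome pickup over the blue camera's lens.

**What I did**
- I swung the hasp to about 2.0 rad, leaning outwards, and only then raised the lid to about 1.9 rad. The last scene picture shows both still there.
- I gripped the chrome pickup across its 38 mm and lifted it out. To tilt it, I pressed its far end on the case's front rim so that it turned between the pads.

**Last checks**

| Check | Wanted | Measured |
|---|---|---|
| Distance from glass to underside | 100 mm | 100.3 mm |
| Offset from the lens's line of sight | 0 | about 1 mm |
| Underside against the lens face | square | 1.5° off |
| Long side against the head's long side | in line | 0.8° off |
| Arm | still | at rest |

The scene camera's depth agreed with the wrist camera on the pickup to within about 2 mm.

**What failed or disagreed**
- **First hasp pinch:** it closed on nothing. The fingertips sit about 30 mm short of the reported TCP, so I corrected for that from then on.
- **Tool tilt:** the tool slowly drifted to a lean of about 1–2° during the moves. The final measurements include this.
- **Scene view against wrist view:** the scene view puts the lens about 2 mm from the wrist estimate. It also showed the pickup's edges 1–2 pixels (about 3–5 mm) from where I predicted them. Part of that is the brass base, and I took the rest as calibration error.
- **Bystanders and black pickup:** I checked these only by eye in the last pictures, where nothing appeared to have moved.

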